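Clear the used culture dishes and disinfect the collecting pan

ROBOT

A 7-joint arm with a two-finger parallel gripper is mounted at the origin on the work surface. World frame = base frame: x ahead of the robot, y to its left, z up, the work surface at z = 0. Lengths are in m, angles in rad, forces in N, time in s.
With the tool pointing down it reaches from about 0.425 to 0.875 m from the base axis. Payload 4.7 kg.
Tool frame: the origin (TCP) lies between the finger pads; the fingertips stand 14 mm ahead of it and the grasp point (between the pads) lies 5 mm behind it; z points along the fingers, y is the line along which they close (so a half turn about z gives the same grasp; the last joint's range is limited). The gripper opens to 87 mm and grips with 3 to 60 N. Pads are 19 mm wide; open, the fingers measure 117 mm over their backs; the gripper's body (75 mm by 190 mm) begins 51 mm behind the grasp point.
Start: joints at [-1.151, 0.321, -0.07, 1.45, 0.023, 1.371, -0.057], TCP at [0.257, 0.597, 0.197] pointing down, gripper open.
Joint ranges: [-2.86, 2.86], [-0.3, 2.09], [-1.38, 1.24], [0.06, 2.45], [-1.56, 4.7], [0.09, 2.05], [-2.69, 2.69]. Speed limits (rad/s): [2.57, 2.57, 3.14, 3.14, 3.14, 3.14, 3.14].

INTERFACE

Orientations are given as a rotation vector (axis times angle).
In Python, from bench import ctrl gives the robot as it stands.
- The arm moves only by the tool step_arm, never from a script. Its argument "commands" is a list of rows, each an object with "travel": the shift along the tool's x, y, z in m, a list of three; "turn": the turn, a rotation vector about the tool's x, y, z in degrees, a list of three. A call has 1 to 5 rows; each row is the pose to reach, as a shift and turn from the pose commanded when the call began, along the tool's axes at that moment; what a row does not reach only later rows make up. A row lasts 1/10 s, in which the tool goes at most 50 mm and 8.59 degrees, less where a joint would pass 70% of its speed; a pose out of reach is approached as far as the arm can. A call with a gripper value outside its range is refused whole. "gripper" is the opening, from 0 (shut) to 1 (fully open), set as the call begins (left out, the last holds). The fingers move at their own pace and stop on an object; "force" is the grip in N (left out, the last holds). Time passes only in rows, so rows that repeat a pose let the fingers close. It gives the time, the measured TCP pose, the force, the opening and the grip force at its end, in the units of the state.
- ctrl.get_state(): the state, without advancing time (a new reading comes with each control period).
- ctrl.get_image(name): name is "scene" or "top" or "wrist"; returns the picture (420x560x3 uint8, red, green, blue); there is no depth.
- ctrl.camera_model(name): a dict with "fx", "fy", "cx", "cy" (pixels), "R" (3x3) and "t" (3): a world point X has camera coordinates R X + t; the wrist camera has in their place "T_tool_cam" (4x4, takes a point from camera to tool coordinates, whose origin is the TCP and whose axes are the flange's). Camera axes: x right, y down, z forward; pixel columns grow to the right and rows downward; lengths in m; the calibration is good to about 2 mm. The wrist camera is an equidistant fisheye: a pixel r from the principal point sees the ray r / f radians off the axis. A picture is of the moment at which its call begins: read the wrist's pose just before it. camera_model takes no time and is no camera call.
- ctrl.close_job(): hands the job in; it is judged then, once.
The state is a dict: "time": time; "joint_positions": joint angles; "qd": joint speeds; "joint_torque": joint torques, N m; "position": TCP position; "tool_rot": TCP orientation; "ft_force": force on the tool from outside, world axes, zero at the start; "torque": the same for the moment, N m; "grip_width": opening from 0.0 (shut) to 1.0 (fully open); "grip_force": force on a finger pad.
Only numpy, scipy, OpenCV 4.12 (cv2) and the standard library are available. Lean on these libraries where they do the work, as an engineer would, in place of code of your own. Each camera call takes 0.05 s, during which the arm holds its last target. There are 200 camera calls.

TASK

Gather every small used culture dish from the bench onto the collecting pan, carry the loaded pan to the white tub, tip all the dishes out over the pan's open edge into the tub, and set the pan back flat on its mat. Then disinfect the empty pan: dip the foot of the dabber well down into the steel pot, press the foot flat onto the floor of the pan as it lies on its mat, and stand the dabber back upright in the middle of its tile. Do not knock over the pot or disturb the wash bottle, tip box or jar.

Things in the scene. Friction and masses are not known exactly. Their poses are not given: they have to be found in the camera images.
- pan: Shallow rectangular aluminium collecting pan, 180 mm long (its x) by 170 mm wide (its y), 0.25 kg. Floor 4 mm thick; lips 18 mm high and 4 mm thick on the back (-x) and both sides (+-y); the front (+x) edge is open. A straight black handle sticks out behind the back lip. Origin: centre of the underside; z is up from the floor. Loose, starts on the mat. The dishes slide on it once it is tilted by more than about 25 to 37 degrees
- pan_handle (a point): Grip point on the pan's handle, at 135 mm along -x and 40 mm up from the pan's origin. The handle is a bar along the pan's x, 18 mm wide (y), 26 mm high (27 to 53 mm above the pan's underside), 86 mm long (from 94 to 180 mm behind the pan's origin). Axes as the pan's
- pan_mouth (a point): Middle of the pan's open front edge, on the floor's upper face: 90 mm along +x and 4 mm up from the pan's origin. Axes as the pan's
- mat: Thin black rubber mat on which the pan belongs, 200 x 190 x 3 mm, fixed. Origin: centre of its underside, on the bench. The pan may lie on it at any yaw
- tub: Open-topped square white plastic tub, 260 x 260 mm and 85 mm high outside, walls 5 mm, fixed to the bench. Origin: centre of its underside; x and y along its sides, z up
- dish1_center (a point): Small closed culture dish, a flat disc 40 mm in diameter and 14 mm high, amber with a white rim round its top, 20 g; lies flat, loose on the bench at first. The point is its centre, 7 mm above its underside. Some of the five dishes may be absent
- dish2_center (a point): Small closed culture dish, a flat disc 40 mm in diameter and 14 mm high, amber with a white rim round its top, 20 g; lies flat, loose on the bench at first. The point is its centre, 7 mm above its underside. Some of the five dishes may be absent
- dish3_center (a point): Small closed culture dish, a flat disc 40 mm in diameter and 14 mm high, amber with a white rim round its top, 20 g; lies flat, loose on the bench at first. The point is its centre, 7 mm above its underside. Some of the five dishes may be absent
- dish4_center (a point): Small closed culture dish, a flat disc 40 mm in diameter and 14 mm high, amber with a white rim round its top, 20 g; lies flat, loose on the bench at first. The point is its centre, 7 mm above its underside. Some of the five dishes may be absent
- dish5_center (a point): Small closed culture dish, a flat disc 40 mm in diameter and 14 mm high, amber with a white rim round its top, 20 g; lies flat, loose on the bench at first. The point is its centre, 7 mm above its underside. Some of the five dishes may be absent
- pot: Round open steel pot, rim 90 mm across outside, 60 mm high, wall 4 mm, floor about 5 mm, slightly narrower at the bottom, 0.5 kg, loose. Origin: centre of its underside; z up
- dabber: Upright dabber, 110 mm tall, 90 g, standing on its foot: a flat round rubber foot 36 mm in diameter and 14 mm high, a thin steel stem, and a round grey grip 22 mm in diameter from 50 to 110 mm above the underside. Origin: centre of the foot's underside; z up along the grip
- dabber_grip (a point): Centre of the dabber's grip, 80 mm above the foot's underside
- tile: Square white ceramic tile on which the dabber belongs, 90 x 90 x 6 mm, fixed. Origin: centre of its underside, on the bench
- wash_bottle: Bystander: white wash bottle with blue cap, 60 mm in diameter, 160 mm high, origin at the centre of its underside
- tip_box: Bystander: blue box 70 x 100 x 60 mm, origin at the centre of its underside
- jar: Bystander: amber jar, 64 mm in diameter, 70 mm high, origin at the centre of its underside
There are look-alikes about, which are no part of the job. Leave any black or purple look-alike of the part that bears dish4_center alone.

How it is judged:
On the way, in this order (a step that is already met when the one before it is completed fails the run):
1. every dish lies on the pan at once (x of dish1_center in the frame of pan between -0.09 and 0.09 m and y of dish1_center in the frame of pan between -0.085 and 0.085 m and z of dish1_center in the frame of pan between 0 and 0.03 m and x of dish2_center in the frame of pan between -0.09 and 0.09 m and y of dish2_center in the frame of pan between -0.085 and 0.085 m and z of dish2_center in the frame of pan between 0 and 0.03 m and x of dish3_center in the frame of pan between -0.09 and 0.09 m and y of dish3_center in the frame of pan between -0.085 and 0.085 m and z of dish3_center in the frame of pan between 0 and 0.03 m and x of dish4_center in the frame of pan between -0.09 and 0.09 m and y of dish4_center in the frame of pan between -0.085 and 0.085 m and z of dish4_center in the frame of pan between 0 and 0.03 m and x of dish5_center in the frame of pan between -0.09 and 0.09 m and y of dish5_center in the frame of pan between -0.085 and 0.085 m and z of dish5_center in the frame of pan between 0 and 0.03 m), for 0.2 s.
2. the loaded pan is held up with its open edge over the tub, every dish on the pan or already in the tub (x of pan_mouth in the frame of tub between -0.13 and 0.13 m and y of pan_mouth in the frame of tub between -0.13 and 0.13 m and z of pan_mouth in the frame of tub between 0.05 and 0.4 m and ((x of dish1_center in the frame of pan between -0.09 and 0.09 m and y of dish1_center in the frame of pan between -0.085 and 0.085 m and z of dish1_center in the frame of pan between 0 and 0.03 m) or (x of dish2_center in the frame of pan between -0.09 and 0.09 m and y of dish2_center in the frame of pan between -0.085 and 0.085 m and z of dish2_center in the frame of pan between 0 and 0.03 m) or (x of dish3_center in the frame of pan between -0.09 and 0.09 m and y of dish3_center in the frame of pan between -0.085 and 0.085 m and z of dish3_center in the frame of pan between 0 and 0.03 m) or (x of dish4_center in the frame of pan between -0.09 and 0.09 m and y of dish4_center in the frame of pan between -0.085 and 0.085 m and z of dish4_center in the frame of pan between 0 and 0.03 m) or (x of dish5_center in the frame of pan between -0.09 and 0.09 m and y of dish5_center in the frame of pan between -0.085 and 0.085 m and z of dish5_center in the frame of pan between 0 and 0.03 m)) and ((x of dish1_center in the frame of pan between -0.09 and 0.09 m and y of dish1_center in the frame of pan between -0.085 and 0.085 m and z of dish1_center in the frame of pan between 0 and 0.03 m) or (x of dish1_center in the frame of tub between -0.13 and 0.13 m and y of dish1_center in the frame of tub between -0.13 and 0.13 m and z of dish1_center in the frame of tub between 0 and 0.085 m)) and ((x of dish2_center in the frame of pan between -0.09 and 0.09 m and y of dish2_center in the frame of pan between -0.085 and 0.085 m and z of dish2_center in the frame of pan between 0 and 0.03 m) or (x of dish2_center in the frame of tub between -0.13 and 0.13 m and y of dish2_center in the frame of tub between -0.13 and 0.13 m and z of dish2_center in the frame of tub between 0 and 0.085 m)) and ((x of dish3_center in the frame of pan between -0.09 and 0.09 m and y of dish3_center in the frame of pan between -0.085 and 0.085 m and z of dish3_center in the frame of pan between 0 and 0.03 m) or (x of dish3_center in the frame of tub between -0.13 and 0.13 m and y of dish3_center in the frame of tub between -0.13 and 0.13 m and z of dish3_center in the frame of tub between 0 and 0.085 m)) and ((x of dish4_center in the frame of pan between -0.09 and 0.09 m and y of dish4_center in the frame of pan between -0.085 and 0.085 m and z of dish4_center in the frame of pan between 0 and 0.03 m) or (x of dish4_center in the frame of tub between -0.13 and 0.13 m and y of dish4_center in the frame of tub between -0.13 and 0.13 m and z of dish4_center in the frame of tub between 0 and 0.085 m)) and ((x of dish5_center in the frame of pan between -0.09 and 0.09 m and y of dish5_center in the frame of pan between -0.085 and 0.085 m and z of dish5_center in the frame of pan between 0 and 0.03 m) or (x of dish5_center in the frame of tub between -0.13 and 0.13 m and y of dish5_center in the frame of tub between -0.13 and 0.13 m and z of dish5_center in the frame of tub between 0 and 0.085 m))).
3. the pan is tipped by over 20 degrees and every dish is in the tub (angle between pan's own z axis and vertical above 0.35 rad and x of dish1_center in the frame of tub between -0.13 and 0.13 m and y of dish1_center in the frame of tub between -0.13 and 0.13 m and z of dish1_center in the frame of tub between 0 and 0.085 m and x of dish2_center in the frame of tub between -0.13 and 0.13 m and y of dish2_center in the frame of tub between -0.13 and 0.13 m and z of dish2_center in the frame of tub between 0 and 0.085 m and x of dish3_center in the frame of tub between -0.13 and 0.13 m and y of dish3_center in the frame of tub between -0.13 and 0.13 m and z of dish3_center in the frame of tub between 0 and 0.085 m and x of dish4_center in the frame of tub between -0.13 and 0.13 m and y of dish4_center in the frame of tub between -0.13 and 0.13 m and z of dish4_center in the frame of tub between 0 and 0.085 m and x of dish5_center in the frame of tub between -0.13 and 0.13 m and y of dish5_center in the frame of tub between -0.13 and 0.13 m and z of dish5_center in the frame of tub between 0 and 0.085 m), for 0.05 s.
4. the pan is back flat on its mat (centre within 50 mm), let go (horizontal distance between pan and mat below 0.05 m and height (world z) of pan below 0.009 m and angle between pan's own z axis and vertical below 0.06 rad and contact force between the fingers and pan below 0.1 N), for 0.3 s.
5. the dabber's foot is dipped into the pot, its underside 20 mm or more below the rim (horizontal distance between dabber and pot below 0.03 m and z of dabber in the frame of pot between 0 and 0.04 m), for 0.1 s.
6. the dabber's foot is pressed flat on the pan's floor, the pan on its mat (horizontal distance between pan and mat below 0.05 m and height (world z) of pan below 0.009 m and angle between pan's own z axis and vertical below 0.06 rad and x of dabber in the frame of pan between -0.09 and 0.09 m and y of dabber in the frame of pan between -0.085 and 0.085 m and z of dabber in the frame of pan between 0 and 0.008 m and angle between the z axis of dabber and the z axis of pan, either way round below 0.2 rad and contact force between dabber and pan above 0.3 N), for 0.1 s.
At the end, for the whole second after the job is handed in: Every dish is in the tub; the pan lies flat on its mat (centres within 50 mm); the dabber stands upright on its tile (within 30 mm of the tile's centre); the pot stands upright (x of dish1_center in the frame of tub between -0.13 and 0.13 m and y of dish1_center in the frame of tub between -0.13 and 0.13 m and z of dish1_center in the frame of tub between 0 and 0.085 m and x of dish2_center in the frame of tub between -0.13 and 0.13 m and y of dish2_center in the frame of tub between -0.13 and 0.13 m and z of dish2_center in the frame of tub between 0 and 0.085 m and x of dish3_center in the frame of tub between -0.13 and 0.13 m and y of dish3_center in the frame of tub between -0.13 and 0.13 m and z of dish3_center in the frame of tub between 0 and 0.085 m and x of dish4_center in the frame of tub between -0.13 and 0.13 m and y of dish4_center in the frame of tub between -0.13 and 0.13 m and z of dish4_center in the frame of tub between 0 and 0.085 m and x of dish5_center in the frame of tub between -0.13 and 0.13 m and y of dish5_center in the frame of tub between -0.13 and 0.13 m and z of dish5_center in the frame of tub between 0 and 0.085 m and horizontal distance between pan and mat below 0.05 m and height (world z) of pan below 0.009 m and angle between pan's own z axis and vertical below 0.06 rad and horizontal distance between dabber and tile below 0.03 m and height (world z) of dabber below 0.012 m and angle between each of dabber, pot's own z axis and vertical below 0.1 rad and linear speed of dabber below 0.02 m/s); the robot touches nothing.
It fails at once if the pot is tipped over (angle between pot's own z axis and vertical above 0.4 rad).
It fails at once if the wash bottle is disturbed (moved over 30 mm) (distance of wash_bottle from where it was at the start of the episode above 0.03 m).
It fails at once if the tip box is disturbed (moved over 30 mm) (distance of tip_box from where it was at the start of the episode above 0.03 m).
It fails at once if the jar is disturbed (moved over 30 mm) (distance of jar from where it was at the start of the episode above 0.03 m).
Of dish1, dish2, dish3, dish4, dish5 only 3 to 5 are there at a start; the rules pass over those that are not, and their reading is None.
At some moment in a run one of dish1, dish2, dish3, dish4, dish5 may be knocked a few centimetres aside while the robot is not near it.
It also fails if it takes over 200 s, if anything falls off the work surface, if the arm or the gripper's body presses on something with over 40 N, if the wrist force passes 120 N, or if a joint passes its speed limit or range.

## Working session

There is one attempt and no reset: what is moved stays moved. The work goes in short steps, Python scripts to look and compute and a tool call to move; the robot and the scene stay as the last step left them, time stands still between calls to the robot, and variables do not carry over. Pictures are saved under pics/ and viewed, at most 14 in all, crops included, and the job is handed in when it is done.

Besides the shell and the picture viewer there is one more tool, called after "Request:" as name(argument=value, ...) on one line, values as JSON. step_arm: Moves the arm, as the interface text tells. Its arguments: {"type":"object","properties":{"commands":{"type":"array"},"gripper":{"type":"number"},"force":{"type":"number"}},"required":["commands"]}

```bash
ls; mkdir -p pics; cat > h.py <<'E'
import numpy as np, cv2
from scipy.spatial.transform import Rotation as Ro
from bench import ctrl
def save(n,f): 
    im=ctrl.get_image(n); cv2.imwrite(f'pics/{f}.png',im[:,:,::-1]); return im
def ray(n,u,v,st=None):
    m=ctrl.camera_model(n)
    if n!='wrist':
        d=np.array([(u-m['cx'])/m['fx'],(v-m['cy'])/m['fy'],1]); R=np.array(m['R']); t=np.array(m['t'])
        return -R.T@t, R.T@d
    x=np.array([(u-m['cx'])/m['fx'],(v-m['cy'])/m['fy']]); r=np.linalg.norm(x)
    d=np.r_[x/max(r,1e-9)*np.sin(r),np.cos(r)]
    T=np.array(m['T_tool_cam']); st=st or ctrl.get_state()
    Rt=Ro.from_rotvec(st['tool_rot']).as_matrix()
    return Rt@T[:3,3]+np.array(st['position']), Rt@T[:3,:3]@d
def at(n,u,v,z,st=None):
    o,d=ray(n,u,v,st); return o+d*(z-o[2])/d[2]
def proj(n,X):
    m=ctrl.camera_model(n); c=np.array(m['R'])@X+np.array(m['t']); return np.array([m['fx']*c[0]/c[2]+m['cx'],m['fy']*c[1]/c[2]+m['cy']])
def to_tool(p,st=None):
    st=st or ctrl.get_state(); return Ro.from_rotvec(st['tool_rot']).inv().apply(np.array(p)-st['position'])
E
python3 - <<'E'
from h import *
save('scene','s0'); save('top','t0')
s=ctrl.get_state(); print(s['position'],s['tool_rot'],s['time'])
print(Ro.from_rotvec(s['tool_rot']).as_matrix().round(3)); print(ctrl.camera_model('wrist')); print(ctrl.camera_model('top'))
E
```

```text
pics
[0.2564093  0.59669445 0.19615494] [-6.32957045e-01 -3.07688120e+00  2.73426570e-03] 0.1
[[-0.919  0.395 -0.001]
 [ 0.395  0.919 -0.002]
 [-0.    -0.002 -1.   ]]
{'fx': 325.19226210127806, 'fy': 325.19226210127806, 'cx': 276.3750460913731, 'cy': 212.9895531137481, 'T_tool_cam': array([[ 1.31681768e-04, -9.59516823e-01, -2.81651291e-01,
         7.84690332e-02],
       [ 9.99999638e-01, -1.10495864e-04,  8.43966874e-04,
        -2.92503495e-04],
       [-8.40921716e-04, -2.81651300e-01,  9.59516460e-01,
        -1.87532699e-01],
       [ 0.00000000e+00,  0.00000000e+00,  0.00000000e+00,
         1.00000000e+00]])}
{'fx': 388.82013426527845, 'fy': 388.82013426527845, 'cx': 273.22448598873575, 'cy': 207.82690419705935, 'R': array([[-1.84550580e-02, -9.99829671e-01,  1.97527062e-04],
       [-9.88477536e-01,  1.82158310e-02, -1.50267579e-01],
       [ 1.50238386e-01, -2.96844795e-03, -9.88645344e-01]]), 't': array([0.02148181, 0.571238  , 0.91238655])}
```

View pics/t0.png

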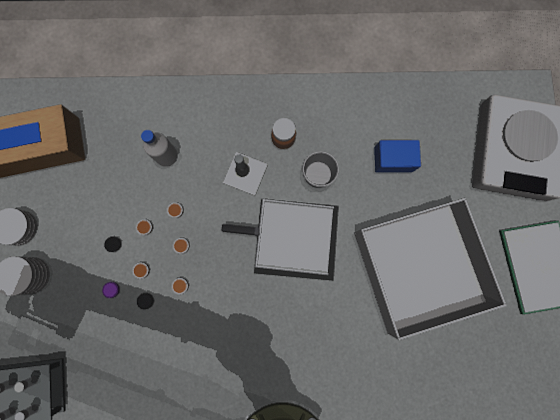

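View pics/s0.png

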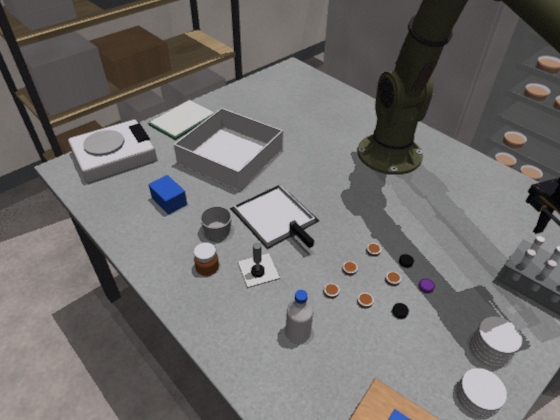

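Top view: amber dishes at about (175,210), (144,227), (181,245), (141,270), (180,286). The look-alikes are black at (112,244) and (145,300) and purple at (110,290). The pan is at (297,238) with its handle to the left, the tub at (430,268), the dabber on its tile at (243,170) and the pot at (320,170). Only the amber ones with a white rim fit the description.

```bash
python3 - <<'E'
from h import *
im=cv2.imread('pics/t0.png')
hsv=cv2.cvtColor(im,cv2.COLOR_BGR2HSV)
m=cv2.inRange(hsv,(3,110,70),(20,255,255))
n,l,s,c=cv2.connectedComponentsWithStats(m)
for i in range(1,n):
    if 30<s[i,4]<400: print(c[i].round(1),s[i,4],at('top',*c[i],.014).round(4))
P=lambda nm,u,v,z: print(nm,at('top',u,v,z).round(4))
for k,(u,v) in enumerate([(262,199),(338,206),(333,279),(255,273)]): P('panc',u,v,.025)
P('handle end',222,228,.056);P('handle st',258,230,.056)
for u,v in [(356,230),(465,199),(505,306),(398,338)]: P('tub',u,v,.085)
P('pot rim',320,169,.06);P('pot floor',318,175,.005)
P('tile',245,173,.006)
for u,v in [(239,152),(267,162),(254,195),(223,184)]: P('tilec',u,v,.006)
P('dab top',240,158,.11);P('dab foot',243,171,.02)
P('jar',284,126,.07);P('tip',399,152,.06);P('bottle',148,136,.16)
cv2.imwrite('pics/crop.png',cv2.resize(im[130:320,80:350],(800,563),interpolation=cv2.INTER_CUBIC))
E
```

```text
[ 56.  116.2] 74 [0.8298 0.5769 0.014 ]
[ 51.8 123.3] 44 [0.8107 0.5868 0.014 ]
[282.5 140.8] 53 [ 0.7518 -0.0165  0.014 ]
[174.1 209.7] 112 [0.5758 0.2619 0.014 ]
[143.1 226.8] 118 [0.5337 0.3389 0.014 ]
[180.1 245.5] 121 [0.4852 0.245  0.014 ]
[139.6 270.3] 122 [0.4258 0.344  0.014 ]
[179.  285.9] 128 [0.3862 0.246  0.014 ]
panc [0.5973 0.0387 0.025 ]
panc [ 0.5759 -0.1515  0.025 ]
panc [ 0.3962 -0.1315  0.025 ]
panc [0.4141 0.0584 0.025 ]
handle end [0.5228 0.1351 0.056 ]
handle st [0.5164 0.0486 0.056 ]
tub [ 0.5094 -0.1807  0.085 ]
tub [ 0.5779 -0.4413  0.085 ]
tub [ 0.3309 -0.509   0.085 ]
tub [ 0.2658 -0.2623  0.085 ]
pot rim [ 0.6631 -0.1054  0.06  ]
pot floor [ 0.6612 -0.1067  0.005 ]
tile [0.6697 0.0822 0.006 ]
tilec [0.7263 0.0975 0.006 ]
tilec [0.698  0.0248 0.006 ]
tilec [0.6114 0.0596 0.006 ]
tilec [0.6417 0.1392 0.006 ]
dab top [0.6802 0.0863 0.11  ]
dab foot [0.6716 0.0863 0.02  ]
jar [ 0.7711 -0.0193  0.07  ]
tip [ 0.7026 -0.3019  0.06  ]
bottle [0.7198 0.2857 0.16  ]
```

View pics/crop.png

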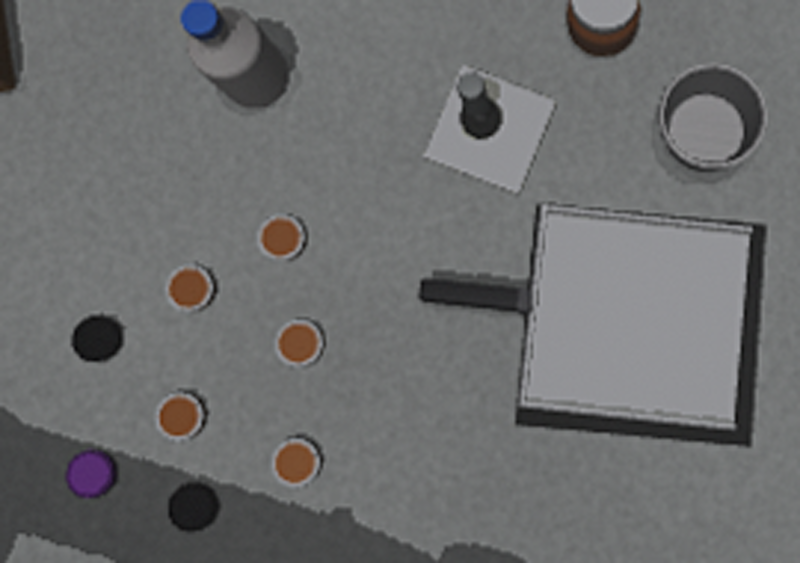

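The crop confirms five amber dishes with white rims. The two black and one purple discs are the look-alikes and stay where they are. Next I'm refining the pan pose and working out the first move.

```bash
cat >> h.py <<'E'
def dishes():
    hsv=cv2.cvtColor(ctrl.get_image('top')[:,:,::-1].copy(),cv2.COLOR_BGR2HSV)
    n,l,s,c=cv2.connectedComponentsWithStats(cv2.inRange(hsv,(3,110,60),(20,255,255)))
    return [at('top',*c[i],.014) for i in range(1,n) if 60<s[i,4]<400 and c[i][1]>180]
E
python3 - <<'E'
from h import *
g=lambda a,b:at('top',80+a/2.963,130+b/2.963,.025)[:2]
TL,BL,BR,TR=g(540,204),g(520,410),g(738,428),g(755,224)
print(TL,BL,BR,TR,'lens',np.linalg.norm(TL-BL),np.linalg.norm(TR-TL),np.linalg.norm(TR-BR))
yv=(TL-BL)+(TR-BR); xv=(TR-TL)+(BR-BL)
a1=np.degrees(np.arctan2(yv[1],yv[0])); a2=np.degrees(np.arctan2(xv[1],xv[0]))+90; print('yaw y-axis az',a1,a2)
print('centre',(TL+BL+BR+TR)/4)
s=ctrl.get_state(); print('tool', s['position'])
E
```

```text
[0.5976273  0.03805534] [0.42527098 0.05702298] [ 0.40730249 -0.12239109] [ 0.57710077 -0.14358562] lens 0.17339686277699018 0.18279708989235655 0.17111593715403423
yaw y-axis az -6.6947540302192925 -6.08577829068561
centre [ 0.50182538 -0.04272459]
tool [0.2564093  0.59669445 0.19615494]
```

Request:
step_arm(commands=[{"travel":[0,-0.03,0],"turn":[0,0,8]},{"travel":[0,-0.06,0],"turn":[0,0,16]},{"travel":[0,-0.09,0],"turn":[0,0,24]},{"travel":[0,-0.12,0],"turn":[0,0,32]},{"travel":[0,-0.15,0],"turn":[0,0,40]}], gripper=0.65)

```text
time: 0.6
position: [0.1968, 0.4579, 0.1966]
tool_rot: [1.655, 2.67, -0.001]
ft_force: [0.3, 0.4, 1.1]
grip_width: 0.676
grip_force: 0.0
```

Request:
step_arm(commands=[{"travel":[0,0,0],"turn":[0,0,8]},{"travel":[0,0,0],"turn":[0,0,16]},{"travel":[0,0,0],"turn":[0,0,24]},{"travel":[0,0,0],"turn":[0,0,31]},{"travel":[0,0,0],"turn":[0,0,31]}])

```text
time: 1.1
position: [0.1973, 0.4591, 0.1968]
tool_rot: [2.302, 2.137, -0.001]
ft_force: [0.2, -0.3, -0.4]
grip_width: 0.649
grip_force: 0.0
```

```bash
python3 - <<'E'
from h import *
for d in dishes(): 
    d[2]=.018; print(d.round(3),to_tool(d).round(4))
st=ctrl.get_state(); print(st['position'])
E
```

```text
[0.576 0.262 0.018] [-0.1697  0.3916  0.1789]
[0.534 0.339 0.018] [-0.0958  0.3442  0.1789]
[0.485 0.245 0.018] [-0.1929  0.3025  0.1789]
[0.426 0.344 0.018] [-0.0984  0.2361  0.1789]
[0.386 0.246 0.018] [-0.1991  0.2037  0.179 ]
[0.1973165  0.45912529 0.19685924]
```

Request:
step_arm(commands=[{"travel":[-0.02,0.047,0.0]},{"travel":[-0.04,0.094,0.01]},{"travel":[-0.06,0.14,0.02]},{"travel":[-0.08,0.188,0.03]},{"travel":[-0.098,0.236,0.04]}])

```text
$.commands[0]: bad value
```

Request:
step_arm(commands=[{"travel":[0,0,0.04]},{"travel":[0,0,0.06]},{"travel":[0,0,0.06]}])

```text
$.commands[0]: bad value
```

```bash
python3 - <<'E'
from h import *
st=ctrl.get_state(); save('wrist','w0'); print(st['position'],st['joint_positions'])
for d in dishes(): 
    d[2]=.018; print(d.round(3),to_tool(d).round(4))
E
```

```text
[0.1973165  0.45912529 0.19685924] [-1.19158605e+00  5.07413345e-03 -2.65887414e-02  1.81451887e+00
  1.96141640e-04  1.32259989e+00 -1.28979005e+00]
[0.576 0.262 0.018] [-0.1697  0.3916  0.179 ]
[0.534 0.339 0.018] [-0.096   0.3441  0.179 ]
[0.485 0.245 0.018] [-0.193   0.3025  0.179 ]
[0.426 0.344 0.018] [-0.0985  0.2361  0.179 ]
[0.386 0.246 0.018] [-0.1992  0.2037  0.179 ]
```

View pics/w0.png

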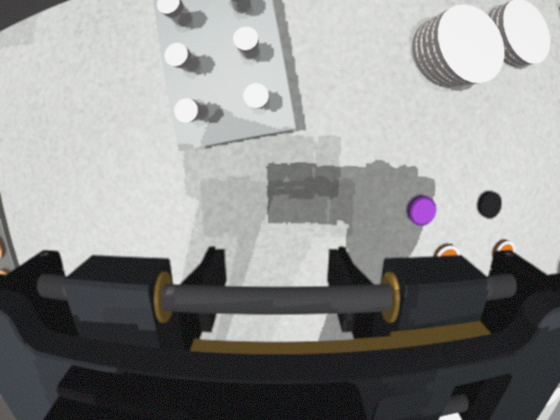

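The rows need a "turn" as well, so both calls were refused and the arm has not moved. The wrist view shows the fingers at the bottom, the tube rack at the top, the purple look-alike at (421,210) and two dish rims at (447,252) and (504,247).

Request:
step_arm(commands=[{"travel":[-0.02,0.047,0.0],"turn":[0,0,0]},{"travel":[-0.04,0.094,0.01],"turn":[0,0,0]},{"travel":[-0.06,0.14,0.02],"turn":[0,0,0]},{"travel":[-0.08,0.188,0.03],"turn":[0,0,0]},{"travel":[-0.098,0.236,0.04],"turn":[0,0,1]}])

```text
time: 1.75
position: [0.4186, 0.347, 0.1588]
tool_rot: [-2.319, -2.119, -0.001]
ft_force: [-0.1, 0.7, -0.3]
grip_width: 0.649
grip_force: 0.0
```

Request:
step_arm(commands=[{"travel":[0,0,0.04],"turn":[0,0,0]},{"travel":[0,0,0.08],"turn":[0,0,0]},{"travel":[0,0,0.1],"turn":[0,0,0]},{"travel":[0,0,0.1],"turn":[0,0,0]}])

```text
time: 2.15
position: [0.4149, 0.3459, 0.0554]
tool_rot: [2.319, 2.119, -0.011]
ft_force: [-0.5, 0.5, 0.6]
grip_width: 0.648
grip_force: 0.0
```

```bash
python3 - <<'E'
from h import *
st=ctrl.get_state(); save('wrist','w1'); print(st['position'],st['tool_rot'])
for d in dishes(): 
    d[2]=.018; print(d.round(3),to_tool(d).round(4))
E
```

```text
[0.41489012 0.34589294 0.05541931] [ 2.31885851  2.11873026 -0.01138006]
[0.576 0.262 0.018] [-0.0719  0.1658  0.0414]
[0.534 0.339 0.018] [0.0011 0.117  0.0414]
[0.485 0.245 0.018] [-0.0967  0.0771  0.0414]
[0.426 0.343 0.018] [-0.004   0.0095  0.0414]
[0.386 0.246 0.018] [-0.1048 -0.0216  0.0414]
```

View pics/w1.png

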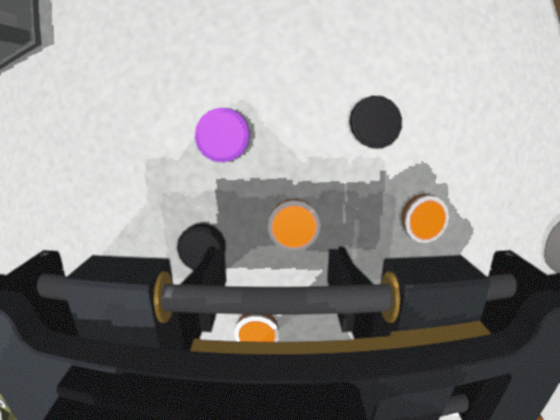

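In the wrist view the target amber dish is at (294,224), with black at (201,245), purple at (222,135) and black at (376,122). I'm cross-checking its position with the wrist camera.

```bash
cat >> h.py <<'E'
def wd():
    st=ctrl.get_state(); im=ctrl.get_image('wrist')
    hsv=cv2.cvtColor(im[:,:,::-1].copy(),cv2.COLOR_BGR2HSV)
    n,l,s,c=cv2.connectedComponentsWithStats(cv2.inRange(hsv,(5,180,120),(22,255,255)))
    for i in range(1,n):
        if s[i,4]>300: 
            p=at('wrist',*c[i],.014,st); p[2]=.018; print('W',c[i].round(),s[i,4],p.round(4),to_tool(p,st).round(4))
E
python3 - <<'E'
from h import *
wd()
print(Ro.from_rotvec(ctrl.get_state()['tool_rot']).as_matrix().round(3))
E
```

```text
W [422. 221.] 934 [0.5335 0.3401 0.018 ] [0.0023 0.1164 0.0414]
W [290. 228.] 1257 [0.4264 0.3448 0.018 ] [-0.0027  0.0094  0.0414]
W [254. 333.] 556 [0.3874 0.2494 0.018 ] [-0.1012 -0.0208  0.0414]
[[ 0.091  0.996  0.002]
 [ 0.996 -0.091  0.002]
 [ 0.002  0.002 -1.   ]]
```

Request:
step_arm(commands=[{"travel":[-0.003,0.0095,0.015],"turn":[0,0,0]},{"travel":[-0.003,0.0095,0.03],"turn":[0,0,0]},{"travel":[-0.003,0.0095,0.041],"turn":[0,0,0]},{"travel":[-0.003,0.0095,0.041],"turn":[0,0,0]}])

```text
time: 2.7
position: [0.4248, 0.3429, 0.0156]
tool_rot: [2.321, 2.117, -0.007]
ft_force: [-1.1, -0.4, -0.2]
grip_width: 0.65
grip_force: 0.0
```

Request:
step_arm(commands=[{"travel":[0,0,0],"turn":[0,0,0]},{"travel":[0,0,0],"turn":[0,0,0]},{"travel":[0,0,0],"turn":[0,0,0]},{"travel":[0,0,0],"turn":[0,0,0]}], gripper=0.3, force=15)

```text
time: 3.1
position: [0.4265, 0.3446, 0.0185]
tool_rot: [-2.321, -2.118, -0.002]
ft_force: [0.5, -0.0, -0.6]
grip_width: 0.371
grip_force: 0.0
```

```bash
python3 - <<'E'
from h import *
R=Ro.from_rotvec(ctrl.get_state()['tool_rot']).as_matrix()
yaw=np.radians(-95.5); c=np.array([.502,-.043]); A=np.array([[np.cos(yaw),-np.sin(yaw)],[np.sin(yaw),np.cos(yaw)]])
st=ctrl.get_state(); print(st['position'],st['grip_width'],st['grip_force'])
for q in [(-.06,-.038),(-.06,.038),(-.01,-.038),(-.01,.038),(.042,0)]:
    w=np.r_[c+A@np.array(q),.029]; print(q,w.round(4),to_tool(w).round(4))
E
```

```text
[0.42653286 0.34461009 0.01849027] 0.37109987080483314 0.0
(-0.06, -0.038) [0.4699 0.0204 0.029 ] [-0.3189  0.0728 -0.0107]
(-0.06, 0.038) [0.5456 0.0131 0.029 ] [-0.3193  0.1488 -0.0107]
(-0.01, -0.038) [ 0.4651 -0.0294  0.029 ] [-0.3689  0.0726 -0.0108]
(-0.01, 0.038) [ 0.5408 -0.0367  0.029 ] [-0.3693  0.1486 -0.0107]
(0.042, 0) [ 0.498  -0.0848  0.029 ] [-0.4211  0.1104 -0.0108]
```

```bash
python3 - <<'E'
from h import *
wd(); save('wrist','w2'); st=ctrl.get_state(); print(st['grip_width'],st['grip_force'])
for d in dishes(): print(d.round(3))
E
```

```text
W [434. 235.] 1277 [0.5333 0.3402 0.018 ] [0.0053 0.1068 0.0006]
W [278. 245.] 1785 [0.4265 0.3449 0.018 ] [ 0.0002 -0.0001  0.0005]
W [466. 317.] 550 [0.5739 0.2638 0.018 ] [-0.067   0.1541  0.0005]
0.3315863107349351 0.0
[0.576 0.262 0.014]
[0.535 0.338 0.014]
[0.485 0.245 0.014]
[0.426 0.34  0.014]
[0.386 0.246 0.014]
```

View pics/w2.png

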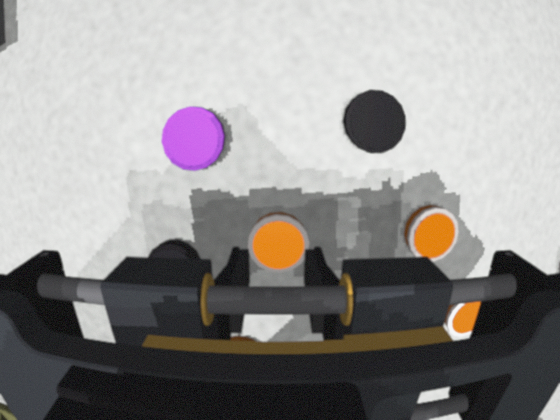

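In the wrist view the dish is centred between the fingers at (278,245), and the fingers were still closing. I'll close further.

Request:
step_arm(commands=[{"travel":[0,0,0],"turn":[0,0,0]},{"travel":[0,0,0],"turn":[0,0,0]},{"travel":[0,0,0],"turn":[0,0,0]},{"travel":[0,0,0],"turn":[0,0,0]}], gripper=0.0, force=15)

```text
time: 3.65
position: [0.4263, 0.3442, 0.018]
tool_rot: [2.321, 2.117, 0.0]
ft_force: [-0.1, 0.1, -0.2]
grip_width: 0.042
grip_force: 0.0
```

```bash
python3 - <<'E'
from h import *
wd(); a=save('wrist','w3'); b=save('scene','s1'); st=ctrl.get_state(); print(st['grip_width'],st['grip_force'],st['position'])
u,v=proj('scene',np.array(st['position'])).astype(int); print(u,v)
c=cv2.resize(b[v-60:v+60,u-60:u+60],(400,400),interpolation=cv2.INTER_CUBIC); a=cv2.resize(a,(400,300))
cv2.imwrite('pics/c1.png',np.hstack([c,np.vstack([a,np.zeros((100,400,3),np.uint8)])])[:,:,::-1])
E
```

```text
W [435. 235.] 1286 [0.5334 0.3402 0.018 ] [ 0.0058  0.107  -0.    ]
W [278. 240.] 1297 [0.4269 0.348  0.018 ] [ 0.0038  0.0003 -0.    ]
W [467. 317.] 538 [0.5734 0.2638 0.018 ] [-0.0667  0.1539 -0.    ]
0.01164258418478631 0.0 [0.42631417 0.34423855 0.01797486]
394 275
```

View pics/c1.png

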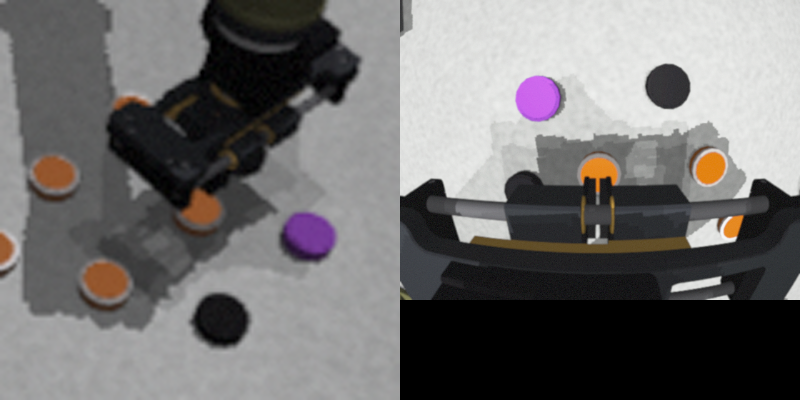

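The fingers closed above the dish: they overlap it in the picture and there is no force. I'll reopen and feel downwards.

Request:
step_arm(commands=[{"travel":[0,0,0],"turn":[0,0,0]},{"travel":[0,0,0],"turn":[0,0,0]},{"travel":[0,0,0],"turn":[0,0,0]},{"travel":[0,0,0],"turn":[0,0,0]},{"travel":[0,0,0],"turn":[0,0,0]}], gripper=0.7)

```text
time: 4.3
position: [0.4263, 0.3443, 0.018]
tool_rot: [-2.321, -2.117, -0.0]
ft_force: [0.4, 0.8, 0.5]
grip_width: 0.381
grip_force: 0.0
```

Request:
step_arm(commands=[{"travel":[0,0,0.002],"turn":[0,0,0]},{"travel":[0,0,0.004],"turn":[0,0,0]},{"travel":[0,0,0.004],"turn":[0,0,0]}])

```text
time: 4.6
position: [0.426, 0.3441, 0.0136]
tool_rot: [2.321, 2.117, -0.001]
ft_force: [-0.3, -0.0, 0.2]
grip_width: 0.64
grip_force: 0.0
```

Request:
step_arm(commands=[{"travel":[0,0,0.002],"turn":[0,0,0]},{"travel":[0,0,0.003],"turn":[0,0,0]},{"travel":[0,0,0.003],"turn":[0,0,0]}])

```text
time: 4.9
position: [0.4262, 0.3442, 0.0108]
tool_rot: [2.321, 2.117, -0.0]
ft_force: [0.1, 0.5, 0.4]
grip_width: 0.701
grip_force: 0.0
```

Request:
step_arm(commands=[{"travel":[0,0,0.001],"turn":[0,0,0]},{"travel":[0,0,0.002],"turn":[0,0,0]},{"travel":[0,0,0.002],"turn":[0,0,0]}])

```text
time: 5.2
position: [0.4262, 0.3442, 0.0088]
tool_rot: [2.321, 2.117, -0.0]
ft_force: [0.1, -0.5, -0.5]
grip_width: 0.702
grip_force: 0.0
```

Request:
step_arm(commands=[{"travel":[0,0,0],"turn":[0,0,0]},{"travel":[0,0,0],"turn":[0,0,0]},{"travel":[0,0,0],"turn":[0,0,0]},{"travel":[0,0,0],"turn":[0,0,0]},{"travel":[0,0,0],"turn":[0,0,0]}], gripper=0.0, force=15)

```text
time: 5.7
position: [0.4263, 0.3443, 0.009]
tool_rot: [2.321, 2.117, 0.0]
ft_force: [0.1, 0.2, 0.2]
grip_width: 0.333
grip_force: 0.0
```

Request:
step_arm(commands=[{"travel":[0,0,0],"turn":[0,0,0]}])

```text
time: 5.8
position: [0.4263, 0.3443, 0.009]
tool_rot: [-2.321, -2.117, -0.0]
ft_force: [0.3, 0.1, 0.3]
grip_width: 0.239
grip_force: 0.0
```

Request:
step_arm(commands=[{"travel":[0,0,0.001],"turn":[0,0,0]},{"travel":[0,0,0.002],"turn":[0,0,0]},{"travel":[0,0,0.002],"turn":[0,0,0]}])

```text
time: 6.1
position: [0.4262, 0.3441, 0.0068]
tool_rot: [2.321, 2.117, -0.0]
ft_force: [0.0, 0.0, 0.6]
grip_width: 0.024
grip_force: 0.0
```

```bash
python3 - <<'E'
from h import *
st=ctrl.get_state(); print(st['position'],st['ft_force'],st['grip_width']); b=save('scene','s2'); a=save('wrist','w4')
u,v=proj('scene',np.array(st['position'])).astype(int)
c=cv2.resize(b[v-45:v+35,u-40:u+40],(500,500),interpolation=cv2.INTER_CUBIC)
w=cv2.resize(a[190:330,200:360],(300,262)); w=np.vstack([w,np.zeros((238,300,3),np.uint8)])
cv2.imwrite('pics/c2.png',np.hstack([c,w])[:,:,::-1])
E
```

```text
[0.42619234 0.34411909 0.00677924] [0.02301942 0.03023417 0.61209622] 0.02359722855780392
```

View pics/c2.png

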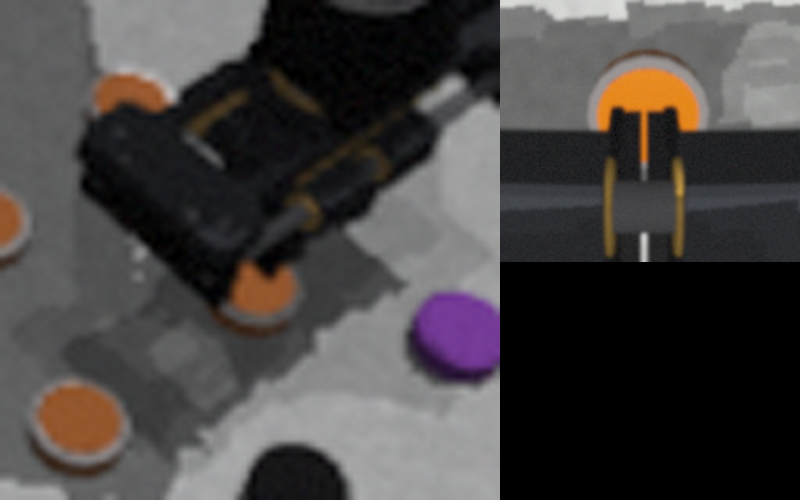

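The scene crop shows the fingertips just above the dish's centre. I'll keep feeling down with the fingers closed until they touch the top of the dish.

Request:
step_arm(commands=[{"travel":[0,0,0.001],"turn":[0,0,0]},{"travel":[0,0,0.002],"turn":[0,0,0]},{"travel":[0,0,0.002],"turn":[0,0,0]}])

```text
time: 6.5
position: [0.4262, 0.3442, 0.0048]
tool_rot: [2.321, 2.117, -0.0]
ft_force: [-0.2, 1.2, 0.2]
grip_width: 0.01
grip_force: 0.0
```

Request:
step_arm(commands=[{"travel":[0,0,0.001],"turn":[0,0,0]},{"travel":[0,0,0.002],"turn":[0,0,0]},{"travel":[0,0,0.002],"turn":[0,0,0]}])

```text
time: 6.8
position: [0.4262, 0.3442, 0.0028]
tool_rot: [-2.321, -2.117, 0.0]
ft_force: [0.0, 0.8, -0.7]
grip_width: 0.009
grip_force: 0.0
```

Request:
step_arm(commands=[{"travel":[0,0,0.001],"turn":[0,0,0]},{"travel":[0,0,0.002],"turn":[0,0,0]},{"travel":[0,0,0.003],"turn":[0,0,0]},{"travel":[0,0,0.003],"turn":[0,0,0]}])

```text
time: 7.2
position: [0.4262, 0.3442, -0.0002]
tool_rot: [-2.321, -2.117, 0.0]
ft_force: [0.3, 0.0, -0.4]
grip_width: 0.004
grip_force: 0.0
```

Request:
step_arm(commands=[{"travel":[0,0,0.001],"turn":[0,0,0]},{"travel":[0,0,0.002],"turn":[0,0,0]},{"travel":[0,0,0.003],"turn":[0,0,0]},{"travel":[0,0,0.003],"turn":[0,0,0]}])

```text
time: 7.6
position: [0.4262, 0.3442, -0.0032]
tool_rot: [2.321, 2.117, -0.0]
ft_force: [-0.5, -0.2, 0.3]
grip_width: 0.004
grip_force: 0.0
```

Request:
step_arm(commands=[{"travel":[0,0,0.001],"turn":[0,0,0]},{"travel":[0,0,0.002],"turn":[0,0,0]},{"travel":[0,0,0.003],"turn":[0,0,0]},{"travel":[0,0,0.003],"turn":[0,0,0]}])

```text
time: 8.0
position: [0.4262, 0.3442, -0.0062]
tool_rot: [2.321, 2.117, -0.0]
ft_force: [0.6, -0.2, -0.3]
grip_width: 0.005
grip_force: 0.0
```

Request:
step_arm(commands=[{"travel":[0,0,0.001],"turn":[0,0,0]},{"travel":[0,0,0.002],"turn":[0,0,0]},{"travel":[0,0,0.003],"turn":[0,0,0]},{"travel":[0,0,0.003],"turn":[0,0,0]}])

```text
time: 8.4
position: [0.4262, 0.3442, -0.0092]
tool_rot: [2.321, 2.117, -0.0]
ft_force: [-0.4, 0.3, 0.6]
grip_width: 0.008
grip_force: 0.0
```

```bash
python3 - <<'E'
from h import *
wd(); st=ctrl.get_state(); print(st['position'],st['ft_force'],st['grip_width']); b=save('scene','s3'); a=save('wrist','w5')
u,v=proj('scene',np.array(st['position'])).astype(int)
c=cv2.resize(b[v-45:v+35,u-40:u+40],(400,400),interpolation=cv2.INTER_CUBIC)
w=cv2.resize(a[190:330,200:360],(400,350)); w=np.vstack([w,np.zeros((50,400,3),np.uint8)])
cv2.imwrite('pics/c3.png',np.hstack([c,w])[:,:,::-1])
E
```

```text
W [453. 250.] 1519 [0.5333 0.3403 0.018 ] [ 0.0059  0.107  -0.0272]
W [280. 247.] 619 [0.4281 0.354  0.018 ] [ 0.0099  0.001  -0.0272]
[ 0.42624374  0.34420013 -0.00910312] [-0.0009405  -0.06596855 -0.12150924] 0.002722739502775009
```

View pics/c3.png

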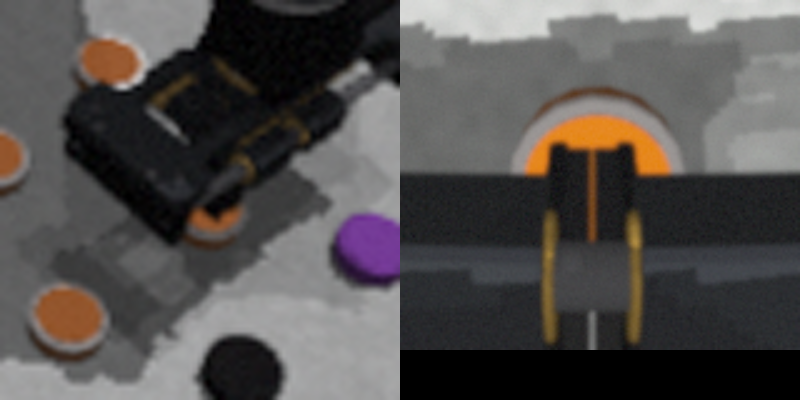

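Request:
step_arm(commands=[{"travel":[0,0,0.001],"turn":[0,0,0]},{"travel":[0,0,0.001],"turn":[0,0,0]}])

```text
time: 8.75
position: [0.4263, 0.3442, -0.0101]
tool_rot: [2.321, 2.117, -0.0]
ft_force: [-0.2, 0.6, 0.4]
grip_width: 0.008
grip_force: 0.0
```

Request:
step_arm(commands=[{"travel":[0,0,0.001],"turn":[0,0,0]},{"travel":[0,0,0.001],"turn":[0,0,0]}])

```text
time: 8.95
position: [0.4264, 0.3443, -0.0109]
tool_rot: [2.321, 2.117, 0.0]
ft_force: [-0.2, 0.4, 1.0]
grip_width: 0.009
grip_force: 0.6
```

Request:
step_arm(commands=[{"travel":[0,0,0.001],"turn":[0,0,0]},{"travel":[0,0,0.001],"turn":[0,0,0]}])

```text
time: 9.15
position: [0.4264, 0.3444, -0.0109]
tool_rot: [-2.321, -2.117, -0.0]
ft_force: [-2.3, -1.7, 7.9]
grip_width: 0.007
grip_force: 4.1
```

Contact came at a reported z of -0.0109, so the fingertips really sit 25 mm behind the reported TCP. All heights need about 39 mm more depth. Grasping on that basis.

Request:
step_arm(commands=[{"travel":[0,0,-0.006],"turn":[0,0,0]},{"travel":[0,0,-0.006],"turn":[0,0,0]},{"travel":[0,0,-0.006],"turn":[0,0,0]},{"travel":[0,0,-0.006],"turn":[0,0,0]},{"travel":[0,0,-0.006],"turn":[0,0,0]}], gripper=0.65)

```text
time: 9.65
position: [0.4261, 0.3441, -0.0063]
tool_rot: [2.321, 2.117, -0.001]
ft_force: [0.5, 0.1, -0.8]
grip_width: 0.372
grip_force: 0.0
```

Request:
step_arm(commands=[{"travel":[0,0,0],"turn":[0,0,0]},{"travel":[0,0,0],"turn":[0,0,0]},{"travel":[0,0,0],"turn":[0,0,0]},{"travel":[0,0,0.004],"turn":[0,0,0]},{"travel":[0,0,0.008],"turn":[0,0,0]}])

```text
time: 10.15
position: [0.4263, 0.3443, -0.0143]
tool_rot: [-2.321, -2.117, -0.0]
ft_force: [-0.0, -0.1, -0.5]
grip_width: 0.645
grip_force: 0.0
```

Request:
step_arm(commands=[{"travel":[0,0,0.003],"turn":[0,0,0]},{"travel":[0,0,0.006],"turn":[0,0,0]},{"travel":[0,0,0.006],"turn":[0,0,0]}])

```text
time: 10.45
position: [0.426, 0.3439, -0.0206]
tool_rot: [2.321, 2.117, -0.002]
ft_force: [-0.2, 1.2, -0.6]
grip_width: 0.648
grip_force: 0.0
```

Request:
step_arm(commands=[{"travel":[0,0,0],"turn":[0,0,0]},{"travel":[0,0,0],"turn":[0,0,0]},{"travel":[0,0,0],"turn":[0,0,0]},{"travel":[0,0,0],"turn":[0,0,0]}], gripper=0.2, force=15)

```text
time: 10.85
position: [0.4265, 0.3444, -0.0198]
tool_rot: [2.321, 2.117, 0.001]
ft_force: [-0.1, 1.1, 0.8]
grip_width: 0.453
grip_force: 15.0
```

Request:
step_arm(commands=[{"travel":[0,0,-0.03],"turn":[0,0,0]},{"travel":[0,0,-0.07],"turn":[0,0,0]},{"travel":[-0.03,0.007,-0.09],"turn":[0,0,0]},{"travel":[-0.07,0.016,-0.09],"turn":[0,0,0]},{"travel":[-0.11,0.025,-0.09],"turn":[0,0,0]}])

```text
time: 11.35
position: [0.4418, 0.2319, 0.0711]
tool_rot: [2.319, 2.119, 0.004]
ft_force: [-0.0, -1.1, -0.0]
grip_width: 0.453
grip_force: 15.0
```

Request:
step_arm(commands=[{"travel":[-0.045,0.01,0],"turn":[0,0,0]},{"travel":[-0.09,0.02,0],"turn":[0,0,0]},{"travel":[-0.135,0.031,0],"turn":[0,0,0]},{"travel":[-0.18,0.041,0],"turn":[0,0,0]},{"travel":[-0.209,0.048,0],"turn":[0,0,0]}])

```text
time: 11.85
position: [0.4699, 0.0162, 0.0703]
tool_rot: [2.324, 2.113, 0.001]
ft_force: [0.8, 1.0, 0.4]
grip_width: 0.451
grip_force: 15.0
```

```bash
python3 - <<'E'
from h import *
st=ctrl.get_state(); print(st['position'],st['tool_rot'],st['grip_width'],st['joint_positions'])
print(to_tool([.4699,.0204,-.0118]).round(4))
E
```

```text
[0.46985611 0.01624292 0.07031404] [2.32401825e+00 2.11292478e+00 7.77448192e-04] 0.4510636489401827 [-0.57183583  0.03757302  0.49297716  2.05286372 -0.02019453  1.05492358
 -0.16428503]
[ 0.0041 -0.0004  0.0821]
```

Request:
step_arm(commands=[{"travel":[0,0,0.03],"turn":[0,0,0]},{"travel":[0,0,0.06],"turn":[0,0,0]},{"travel":[0,0,0.076],"turn":[0,0,0]},{"travel":[0,0,0.081],"turn":[0,0,0]},{"travel":[0,0,0.081],"turn":[0,0,0]}])

```text
time: 12.35
position: [0.4695, 0.0198, -0.0113]
tool_rot: [-2.321, -2.117, 0.001]
ft_force: [0.1, 0.1, 0.1]
grip_width: 0.453
grip_force: 15.0
```

Request:
step_arm(commands=[{"travel":[0,0,0],"turn":[0,0,0]},{"travel":[0,0,0],"turn":[0,0,0]},{"travel":[0,0,0],"turn":[0,0,0]}], gripper=0.57)

```text
time: 12.65
position: [0.4707, 0.0202, -0.0101]
tool_rot: [2.32, 2.117, 0.003]
ft_force: [-0.6, 0.3, -0.8]
grip_width: 0.557
grip_force: 0.0
```

Request:
step_arm(commands=[{"travel":[0,0,-0.03],"turn":[0,0,0]},{"travel":[0,0,-0.08],"turn":[0,0,0]},{"travel":[0.05,0.03,-0.08],"turn":[0,0,0]},{"travel":[0.1,0.06,-0.08],"turn":[0,0,0]},{"travel":[0.15,0.07,-0.08],"turn":[0,0,0]}], gripper=0.65)

```text
time: 13.15
position: [0.55, 0.1481, 0.0711]
tool_rot: [2.322, 2.113, 0.007]
ft_force: [1.4, 0.0, 0.0]
grip_width: 0.647
grip_force: 0.0
```

```bash
cat >> h.py <<'E'
def plan(slot=None):
    ds=dishes(); st=ctrl.get_state(); print('pos',st['position'].round(4),st['tool_rot'].round(3),'g',round(st['grip_width'],3),'t',st['time'])
    for d in ds: d[2]=-.020; print(d.round(3),to_tool(d,st).round(4))
    if slot:
        yaw=np.radians(-95.5); c=np.array([.502,-.043]); A=np.array([[np.cos(yaw),-np.sin(yaw)],[np.sin(yaw),np.cos(yaw)]])
        print('slot',to_tool(np.r_[c+A@np.array(slot),-.012],st).round(4))
E
python3 -c "
from h import *
plan(); wd()"
```

```text
pos [0.5508 0.1599 0.0703] [-2.311 -2.127 -0.014] g 0.648 t 13.2
[ 0.469  0.02  -0.02 ] [-0.1472 -0.0707  0.0888]
W [235.   5.] 382 [0.533  0.3315 0.018 ] [ 0.1691 -0.0322  0.0535]
W [309.  82.] 464 [0.583  0.2648 0.018 ] [0.1068 0.0232 0.0533]
W [ 77. 138.] 734 [0.3875 0.2464 0.018 ] [ 0.0722 -0.1702  0.052 ]
```

Request:
step_arm(commands=[{"travel":[0.04,0.005,0],"turn":[0,0,0]},{"travel":[0.08,0.01,0.02],"turn":[0,0,0]},{"travel":[0.1,0.013,0.04],"turn":[0,0,0]},{"travel":[0.1,0.013,0.05],"turn":[0,0,0]},{"travel":[0.1,0.013,0.05],"turn":[0,0,0]}])

```text
time: 13.75
position: [0.5677, 0.2445, 0.0172]
tool_rot: [-2.32, -2.118, 0.006]
ft_force: [0.5, -0.5, -0.7]
grip_width: 0.651
grip_force: 0.0
```

```bash
python3 -c "
from h import *
wd(); plan()"
```

```text
W [289. 217.] 1942 [0.5763 0.2628 0.018 ] [ 0.019   0.007  -0.0008]
W [157. 247.] 968 [0.4874 0.2495 0.018 ] [-0.0023 -0.0803 -0.0005]
pos [0.5696 0.2436 0.0195] [ 2.322  2.115 -0.   ] g 0.65 t 13.85
[ 0.483  0.24  -0.02 ] [-0.0115 -0.0861  0.0394]
[ 0.469  0.02  -0.02 ] [-0.2324 -0.0797  0.0396]
[ 0.386  0.246 -0.02 ] [-0.0147 -0.1828  0.0394]
```

Request:
step_arm(commands=[{"travel":[0.01,0.004,0],"turn":[0,0,0]},{"travel":[0.02,0.005,0.01],"turn":[0,0,0]},{"travel":[0.02,0.005,0.03],"turn":[0,0,0]},{"travel":[0.02,0.005,0.0395],"turn":[0,0,0]},{"travel":[0.02,0.005,0.0395],"turn":[0,0,0]}])

```text
time: 14.35
position: [0.5746, 0.2646, -0.0224]
tool_rot: [-2.32, -2.117, 0.005]
ft_force: [-0.4, 0.4, 0.1]
grip_width: 0.653
grip_force: 0.0
```

Request:
step_arm(commands=[{"travel":[0,0,0],"turn":[0,0,0]},{"travel":[0,0,0],"turn":[0,0,0]},{"travel":[0,0,0],"turn":[0,0,0]},{"travel":[0,0,0],"turn":[0,0,0]}], gripper=0.2)

```text
time: 14.75
position: [0.5767, 0.2652, -0.0196]
tool_rot: [2.321, 2.117, 0.003]
ft_force: [0.6, 0.1, 1.1]
grip_width: 0.449
grip_force: 15.0
```

Request:
step_arm(commands=[{"travel":[0,0,-0.04],"turn":[0,0,0]},{"travel":[-0.01,0,-0.08],"turn":[0,0,0]},{"travel":[-0.05,-0.001,-0.09],"turn":[0,0,0]},{"travel":[-0.09,-0.003,-0.09],"turn":[0,0,0]},{"travel":[-0.13,-0.004,-0.09],"turn":[0,0,0]}])

```text
time: 15.25
position: [0.5603, 0.1349, 0.0706]
tool_rot: [2.32, 2.118, 0.003]
ft_force: [0.7, -1.0, 0.0]
grip_width: 0.454
grip_force: 15.0
```

Request:
step_arm(commands=[{"travel":[-0.04,-0.001,0],"turn":[0,0,0]},{"travel":[-0.08,-0.002,0],"turn":[0,0,0]},{"travel":[-0.12,-0.003,0],"turn":[0,0,0]},{"travel":[-0.12,-0.003,0],"turn":[0,0,0]},{"travel":[-0.12,-0.003,0],"turn":[0,0,0]}])

```text
time: 15.75
position: [0.5462, 0.0156, 0.0699]
tool_rot: [2.324, 2.114, 0.002]
ft_force: [0.0, 0.5, -1.0]
grip_width: 0.452
grip_force: 15.0
```

```bash
python3 -c "
from h import *
plan((-.06,.038))"
```

```text
pos [0.5463 0.0173 0.0698] [-2.321e+00 -2.117e+00 -2.000e-03] g 0.45 t 15.8
[ 0.534  0.339 -0.02 ] [ 0.3189 -0.0421  0.0901]
[ 0.485  0.245 -0.02 ] [ 0.2211 -0.0818  0.09  ]
[ 0.386  0.246 -0.02 ] [ 0.2128 -0.1804  0.0899]
slot [-0.0043 -0.0004  0.0818]
```

Request:
step_arm(commands=[{"travel":[-0.003,0,0.03],"turn":[0,0,0]},{"travel":[-0.003,0,0.06],"turn":[0,0,0]},{"travel":[-0.003,0,0.076],"turn":[0,0,0]},{"travel":[-0.003,0,0.081],"turn":[0,0,0]},{"travel":[-0.003,0,0.081],"turn":[0,0,0]}])

```text
time: 16.3
position: [0.5455, 0.0154, -0.012]
tool_rot: [-2.317, -2.119, 0.001]
ft_force: [-1.0, -0.9, -0.6]
grip_width: 0.454
grip_force: 15.0
```

Request:
step_arm(commands=[{"travel":[0,0,0],"turn":[0,0,0]},{"travel":[0,0,0],"turn":[0,0,0]},{"travel":[0,0,0],"turn":[0,0,0]}], gripper=0.57)

```text
time: 16.6
position: [0.5466, 0.0141, -0.0108]
tool_rot: [2.32, 2.117, 0.002]
ft_force: [0.6, -0.5, -0.4]
grip_width: 0.558
grip_force: 0.0
```

Request:
step_arm(commands=[{"travel":[0,0,-0.04],"turn":[0,0,0]},{"travel":[0,0,-0.08],"turn":[0,0,0]},{"travel":[0.04,-0.015,-0.08],"turn":[0,0,0]},{"travel":[0.08,-0.03,-0.08],"turn":[0,0,0]},{"travel":[0.12,-0.045,-0.08],"turn":[0,0,0]}], gripper=0.65)

```text
time: 17.1
position: [0.5122, 0.1387, 0.0696]
tool_rot: [2.322, 2.116, 0.004]
ft_force: [0.5, 1.2, -0.3]
grip_width: 0.651
grip_force: 0.0
```

Request:
step_arm(commands=[{"travel":[0.04,-0.015,0],"turn":[0,0,0]},{"travel":[0.08,-0.03,0.01],"turn":[0,0,0]},{"travel":[0.103,-0.037,0.03],"turn":[0,0,0]},{"travel":[0.103,-0.037,0.05],"turn":[0,0,0]},{"travel":[0.103,-0.037,0.05],"turn":[0,0,0]}])

```text
time: 17.6
position: [0.4823, 0.2431, 0.0163]
tool_rot: [-2.318, -2.119, 0.007]
ft_force: [-0.8, -0.4, -0.5]
grip_width: 0.648
grip_force: 0.0
```

```bash
python3 -c "
from h import *
wd(); plan((-.01,-.038))"
```

```text
W [352.  83.] 2031 [0.5338 0.3395 0.018 ] [ 0.1005  0.0427 -0.0022]
W [283. 241.] 1843 [0.4858 0.2462 0.018 ] [ 0.0034  0.0033 -0.0017]
W [137. 245.] 888 [0.3879 0.2507 0.018 ] [-0.0009 -0.0947 -0.0014]
pos [0.485  0.2426 0.0188] [ 2.322  2.116 -0.   ] g 0.652 t 17.7
[ 0.545  0.012 -0.02 ] [-0.2242  0.0816  0.0389]
[ 0.469  0.02  -0.02 ] [-0.2235  0.0043  0.0389]
[ 0.382  0.242 -0.02 ] [-0.0105 -0.102   0.0388]
slot [-0.2726  0.0054  0.031 ]
```

Request:
step_arm(commands=[{"travel":[0.003,0.001,0.01],"turn":[0,0,0]},{"travel":[0.003,0.001,0.03],"turn":[0,0,0]},{"travel":[0.003,0.001,0.039],"turn":[0,0,0]},{"travel":[0.003,0.001,0.039],"turn":[0,0,0]}])

```text
time: 18.1
position: [0.4852, 0.2452, -0.0216]
tool_rot: [-2.322, -2.116, 0.004]
ft_force: [-0.1, 0.4, 0.6]
grip_width: 0.646
grip_force: 0.0
```

Request:
step_arm(commands=[{"travel":[0,0,0],"turn":[0,0,0]},{"travel":[0,0,0],"turn":[0,0,0]},{"travel":[0,0,0],"turn":[0,0,0]},{"travel":[0,0,0],"turn":[0,0,0]}], gripper=0.2)

```text
time: 18.5
position: [0.4866, 0.2465, -0.0197]
tool_rot: [2.321, 2.117, 0.003]
ft_force: [0.1, 0.3, 1.6]
grip_width: 0.453
grip_force: 15.0
```

Request:
step_arm(commands=[{"travel":[0,0,-0.04],"turn":[0,0,0]},{"travel":[-0.01,0,-0.08],"turn":[0,0,0]},{"travel":[-0.05,0.001,-0.09],"turn":[0,0,0]},{"travel":[-0.09,0.002,-0.09],"turn":[0,0,0]},{"travel":[-0.13,0.002,-0.09],"turn":[0,0,0]}])

```text
time: 19.0
position: [0.4764, 0.1155, 0.0705]
tool_rot: [2.32, 2.118, 0.003]
ft_force: [0.2, -0.5, -0.6]
grip_width: 0.451
grip_force: 15.0
```

Request:
step_arm(commands=[{"travel":[-0.04,0.001,0],"turn":[0,0,0]},{"travel":[-0.08,0.002,0],"turn":[0,0,0]},{"travel":[-0.12,0.003,0],"turn":[0,0,0]},{"travel":[-0.146,0.003,0],"turn":[0,0,0]},{"travel":[-0.146,0.003,0],"turn":[0,0,0]}])

```text
time: 19.5
position: [0.4652, -0.0334, 0.0698]
tool_rot: [2.328, 2.109, 0.0]
ft_force: [0.1, 0.6, -0.8]
grip_width: 0.447
grip_force: 15.0
```

Request:
step_arm(commands=[{"travel":[0,0,0.03],"turn":[0,0,0]},{"travel":[0,0,0.06],"turn":[0,0,0]},{"travel":[0,0,0.076],"turn":[0,0,0]},{"travel":[0,0,0.081],"turn":[0,0,0]},{"travel":[0,0,0.081],"turn":[0,0,0]}])

```text
time: 20.0
position: [0.4653, -0.0285, -0.0118]
tool_rot: [-2.32, -2.118, 0.001]
ft_force: [1.0, 0.1, -0.5]
grip_width: 0.453
grip_force: 15.0
```

```bash
python3 -c "
from h import *
plan((-.01,-.038))"
```

```text
pos [ 0.4662 -0.0286 -0.0111] [2.320e+00 2.118e+00 1.000e-03] g 0.455 t 20.05
[ 0.534  0.339 -0.02 ] [0.372  0.0339 0.009 ]
[ 0.386  0.246 -0.02 ] [ 0.2661 -0.1045  0.0088]
slot [-0.0009 -0.001   0.0009]
```

Request:
step_arm(commands=[{"travel":[0,0,0],"turn":[0,0,0]},{"travel":[0,0,0],"turn":[0,0,0]},{"travel":[0,0,0],"turn":[0,0,0]}], gripper=0.57)

```text
time: 20.35
position: [0.4662, -0.029, -0.0109]
tool_rot: [2.32, 2.117, 0.002]
ft_force: [-0.5, -0.2, 0.5]
grip_width: 0.555
grip_force: 0.0
```

Request:
step_arm(commands=[{"travel":[0,0,-0.04],"turn":[0,0,0]},{"travel":[0,0,-0.08],"turn":[0,0,0]},{"travel":[0.04,-0.015,-0.08],"turn":[0,0,0]},{"travel":[0.08,-0.03,-0.08],"turn":[0,0,0]},{"travel":[0.12,-0.045,-0.08],"turn":[0,0,0]}], gripper=0.65)

```text
time: 20.85
position: [0.4319, 0.0959, 0.0695]
tool_rot: [2.322, 2.116, 0.004]
ft_force: [0.5, 0.6, -0.3]
grip_width: 0.648
grip_force: 0.0
```

Request:
step_arm(commands=[{"travel":[0.04,-0.015,0],"turn":[0,0,0]},{"travel":[0.08,-0.03,0],"turn":[0,0,0]},{"travel":[0.12,-0.045,0],"turn":[0,0,0]},{"travel":[0.147,-0.06,0.02],"turn":[0,0,0]},{"travel":[0.147,-0.06,0.05],"turn":[0,0,0]}])

```text
time: 21.35
position: [0.3852, 0.2527, 0.0199]
tool_rot: [-2.312, -2.125, -0.01]
ft_force: [0.7, -0.2, -0.8]
grip_width: 0.649
grip_force: 0.0
```

Request:
step_arm(commands=[{"travel":[0,0,0],"turn":[0,0,0]},{"travel":[0,0,0],"turn":[0,0,0]}])

```text
time: 21.55
position: [0.3856, 0.2456, 0.0187]
tool_rot: [2.322, 2.116, -0.002]
ft_force: [0.6, 0.3, -0.5]
grip_width: 0.648
grip_force: 0.0
```

```bash
python3 -c "
from h import *
wd(); plan((-.01,.038))"
```

```text
W [485.  90.] 1181 [0.5332 0.3395 0.018 ] [0.1072 0.1383 0.0005]
W [280. 243.] 1789 [0.3869 0.2469 0.018 ] [0.0015 0.0012 0.0007]
pos [0.3869 0.2462 0.0199] [2.323 2.115 0.004] g 0.649 t 21.65
[ 0.545  0.012 -0.02 ] [-0.2187  0.1796  0.0398]
[ 0.534  0.339 -0.02 ] [0.1059 0.1376 0.0403]
[ 0.469  0.02  -0.02 ] [-0.218   0.1024  0.0397]
[ 0.465 -0.03  -0.02 ] [-0.268   0.1034  0.0396]
slot [-0.2674  0.1796  0.0318]
```

Request:
step_arm(commands=[{"travel":[0.001,0.001,0.01],"turn":[0,0,0]},{"travel":[0.001,0.001,0.03],"turn":[0,0,0]},{"travel":[0.001,0.001,0.039],"turn":[0,0,0]},{"travel":[0.001,0.001,0.039],"turn":[0,0,0]}])

```text
time: 22.05
position: [0.3858, 0.2463, -0.0216]
tool_rot: [2.322, 2.117, -0.004]
ft_force: [0.0, -0.1, 0.0]
grip_width: 0.651
grip_force: 0.0
```

Request:
step_arm(commands=[{"travel":[0,0,0],"turn":[0,0,0]},{"travel":[0,0,0],"turn":[0,0,0]},{"travel":[0,0,0],"turn":[0,0,0]},{"travel":[0,0,0],"turn":[0,0,0]}], gripper=0.2)

```text
time: 22.45
position: [0.3871, 0.2477, -0.0199]
tool_rot: [2.321, 2.117, 0.002]
ft_force: [0.6, 0.0, 2.3]
grip_width: 0.455
grip_force: 15.0
```

Request:
step_arm(commands=[{"travel":[0,0,-0.04],"turn":[0,0,0]},{"travel":[-0.01,0.006,-0.08],"turn":[0,0,0]},{"travel":[-0.04,0.027,-0.09],"turn":[0,0,0]},{"travel":[-0.075,0.05,-0.09],"turn":[0,0,0]},{"travel":[-0.11,0.074,-0.09],"turn":[0,0,0]}])

```text
time: 22.95
position: [0.4512, 0.1303, 0.0706]
tool_rot: [2.319, 2.119, 0.004]
ft_force: [0.5, 0.7, -0.7]
grip_width: 0.455
grip_force: 15.0
```

Request:
step_arm(commands=[{"travel":[-0.037,0.025,0],"turn":[0,0,0]},{"travel":[-0.074,0.05,0],"turn":[0,0,0]},{"travel":[-0.11,0.074,0],"turn":[0,0,0]},{"travel":[-0.14,0.094,0],"turn":[0,0,0]},{"travel":[-0.158,0.105,0],"turn":[0,0,0]}])

```text
time: 23.45
position: [0.5415, -0.0396, 0.0699]
tool_rot: [2.323, 2.112, 0.0]
ft_force: [0.0, 0.7, -1.4]
grip_width: 0.45
grip_force: 15.0
```

Request:
step_arm(commands=[{"travel":[0,0,0.01],"turn":[0,0,0]},{"travel":[0,0,0.03],"turn":[0,0,0]},{"travel":[0,0,0.05],"turn":[0,0,0]},{"travel":[0,0,0.05],"turn":[0,0,0]}])

```text
time: 23.85
position: [0.5372, -0.0347, 0.0166]
tool_rot: [-2.316, -2.116, 0.007]
ft_force: [-0.9, 0.3, -0.4]
grip_width: 0.448
grip_force: 15.0
```

```bash
python3 -c "
from h import *
plan((-.01,.038))"
```

```text
pos [ 0.5385 -0.0349  0.0181] [-2.318 -2.117  0.004] g 0.454 t 23.9
[ 0.534  0.339 -0.02 ] [ 0.3718 -0.0384  0.0382]
slot [-0.0016  0.0026  0.0301]
```

Next I'll place this one and go to the last dish. From the slot, D2 is at about x +0.373, y -0.041.

Request:
step_arm(commands=[{"travel":[-0.001,0.002,0.015],"turn":[0,0,0]},{"travel":[-0.001,0.002,0.025],"turn":[0,0,0]},{"travel":[-0.001,0.002,0.03],"turn":[0,0,0]},{"travel":[-0.001,0.002,0.03],"turn":[0,0,0]}])

```text
time: 24.3
position: [0.5415, -0.0371, -0.0114]
tool_rot: [-2.32, -2.117, 0.002]
ft_force: [0.4, 0.4, -0.2]
grip_width: 0.445
grip_force: 15.0
```

Request:
step_arm(commands=[{"travel":[0,0,0],"turn":[0,0,0]},{"travel":[0,0,0],"turn":[0,0,0]},{"travel":[0,0,0],"turn":[0,0,0]}], gripper=0.57)

```text
time: 24.6
position: [0.5427, -0.0372, -0.0101]
tool_rot: [2.321, 2.117, 0.001]
ft_force: [-0.0, 0.1, 1.2]
grip_width: 0.558
grip_force: 0.0
```

Request:
step_arm(commands=[{"travel":[0,0,-0.04],"turn":[0,0,0]},{"travel":[0,0,-0.08],"turn":[0,0,0]},{"travel":[0.04,-0.005,-0.08],"turn":[0,0,0]},{"travel":[0.085,-0.01,-0.08],"turn":[0,0,0]},{"travel":[0.13,-0.015,-0.08],"turn":[0,0,0]}], gripper=0.65)

```text
time: 25.1
position: [0.5396, 0.0949, 0.0706]
tool_rot: [2.322, 2.115, 0.004]
ft_force: [-0.2, -0.3, -0.4]
grip_width: 0.651
grip_force: 0.0
```

Request:
step_arm(commands=[{"travel":[0.045,-0.005,0],"turn":[0,0,0]},{"travel":[0.09,-0.01,0],"turn":[0,0,0]},{"travel":[0.135,-0.014,0],"turn":[0,0,0]},{"travel":[0.18,-0.02,0],"turn":[0,0,0]},{"travel":[0.22,-0.025,0],"turn":[0,0,0]}])

```text
time: 25.6
position: [0.534, 0.3178, 0.0699]
tool_rot: [-2.319, -2.118, -0.002]
ft_force: [0.4, -0.1, 0.8]
grip_width: 0.648
grip_force: 0.0
```

Request:
step_arm(commands=[{"travel":[0.02,-0.001,0.01],"turn":[0,0,0]},{"travel":[0.023,-0.001,0.03],"turn":[0,0,0]},{"travel":[0.023,-0.001,0.05],"turn":[0,0,0]},{"travel":[0.023,-0.001,0.05],"turn":[0,0,0]}])

```text
time: 26.0
position: [0.5332, 0.337, 0.0166]
tool_rot: [-2.32, -2.118, 0.009]
ft_force: [-0.9, 0.7, 0.1]
grip_width: 0.651
grip_force: 0.0
```

```bash
python3 -c "
from h import *
wd(); plan((.042,0))"
```

```text
W [279. 241.] 1841 [0.5342 0.3401 0.018 ] [ 0.0033  0.0006 -0.0014]
pos [0.5356 0.3378 0.0198] [ 2.321  2.117 -0.   ] g 0.654 t 26.1
[ 0.545  0.012 -0.02 ] [-0.3238  0.0397  0.0399]
[ 0.54  -0.039 -0.02 ] [-0.3751  0.0395  0.0399]
[ 0.533  0.335 -0.02 ] [-0.0033 -0.002   0.0398]
[ 0.469  0.02  -0.02 ] [-0.3229 -0.0376  0.0399]
[ 0.465 -0.03  -0.02 ] [-0.3729 -0.0366  0.0399]
slot [-0.4242  0.0013  0.0319]
```

Request:
step_arm(commands=[{"travel":[0.002,-0.001,0.01],"turn":[0,0,0]},{"travel":[0.002,-0.001,0.03],"turn":[0,0,0]},{"travel":[0.002,-0.001,0.04],"turn":[0,0,0]},{"travel":[0.002,-0.001,0.04],"turn":[0,0,0]}])

```text
time: 26.5
position: [0.5337, 0.3394, -0.0219]
tool_rot: [-2.321, -2.117, 0.004]
ft_force: [-0.3, 0.4, 0.9]
grip_width: 0.651
grip_force: 0.0
```

Request:
step_arm(commands=[{"travel":[0,0,0],"turn":[0,0,0]},{"travel":[0,0,0],"turn":[0,0,0]},{"travel":[0,0,0],"turn":[0,0,0]},{"travel":[0,0,0],"turn":[0,0,0]}], gripper=0.2)

```text
time: 26.9
position: [0.5353, 0.3405, -0.0196]
tool_rot: [2.321, 2.117, 0.003]
ft_force: [-0.3, -0.4, 2.4]
grip_width: 0.449
grip_force: 15.0
```

Request:
step_arm(commands=[{"travel":[0,0,-0.04],"turn":[0,0,0]},{"travel":[-0.01,0,-0.08],"turn":[0,0,0]},{"travel":[-0.05,0.001,-0.09],"turn":[0,0,0]},{"travel":[-0.09,0.001,-0.09],"turn":[0,0,0]},{"travel":[-0.13,0.001,-0.09],"turn":[0,0,0]}])

```text
time: 27.4
position: [0.5241, 0.2095, 0.0706]
tool_rot: [2.32, 2.118, 0.003]
ft_force: [-0.0, 1.4, -0.0]
grip_width: 0.449
grip_force: 15.0
```

Request:
step_arm(commands=[{"travel":[-0.04,0,0],"turn":[0,0,0]},{"travel":[-0.08,0,0],"turn":[0,0,0]},{"travel":[-0.12,0,0],"turn":[0,0,0]},{"travel":[-0.16,0,0],"turn":[0,0,0]},{"travel":[-0.2,0,0],"turn":[0,0,0]}])

```text
time: 27.9
position: [0.5053, 0.0099, 0.0699]
tool_rot: [2.321, 2.117, 0.002]
ft_force: [0.2, -0.1, -0.3]
grip_width: 0.454
grip_force: 15.0
```

Request:
step_arm(commands=[{"travel":[-0.04,0,0],"turn":[0,0,0]},{"travel":[-0.08,0,0],"turn":[0,0,0]},{"travel":[-0.096,0.001,0.01],"turn":[0,0,0]},{"travel":[-0.096,0.001,0.04],"turn":[0,0,0]},{"travel":[-0.096,0.001,0.05],"turn":[0,0,0]}])

```text
time: 28.4
position: [0.4959, -0.0847, 0.0178]
tool_rot: [-2.321, -2.114, 0.003]
ft_force: [-0.6, 0.8, -0.8]
grip_width: 0.45
grip_force: 15.0
```

```bash
python3 -c "
from h import *
plan((.042,0))"
```

```text
pos [ 0.4953 -0.084   0.0169] [-2.319 -2.115  0.005] g 0.454 t 28.45
[ 0.545  0.012 -0.02 ] [0.1    0.0412 0.0367]
[ 0.541 -0.04  -0.02 ] [0.048  0.0412 0.0367]
[ 0.469  0.02  -0.02 ] [ 0.1008 -0.036   0.0371]
[ 0.465 -0.031 -0.02 ] [ 0.0501 -0.0349  0.0371]
slot [-0.0005  0.0028  0.0289]
```

Request:
step_arm(commands=[{"travel":[0,0.002,0.015],"turn":[0,0,0]},{"travel":[0,0.002,0.025],"turn":[0,0,0]},{"travel":[0,0.002,0.029],"turn":[0,0,0]},{"travel":[0,0.002,0.029],"turn":[0,0,0]}])

```text
time: 28.85
position: [0.4994, -0.0842, -0.01]
tool_rot: [-2.32, -2.118, 0.001]
ft_force: [0.2, -0.3, -0.7]
grip_width: 0.45
grip_force: 15.0
```

Request:
step_arm(commands=[{"travel":[0,0,0],"turn":[0,0,0]},{"travel":[0,0,0],"turn":[0,0,0]},{"travel":[0,0,0],"turn":[0,0,0]}], gripper=0.57)

```text
time: 29.15
position: [0.5002, -0.0845, -0.009]
tool_rot: [2.32, 2.117, 0.001]
ft_force: [-0.6, 0.6, 0.6]
grip_width: 0.558
grip_force: 0.0
```

Request:
step_arm(commands=[{"travel":[0,0,-0.04],"turn":[0,0,0]},{"travel":[0,0,-0.08],"turn":[0,0,0]},{"travel":[0.04,0,-0.1],"turn":[0,0,0]},{"travel":[0.085,0,-0.1],"turn":[0,0,0]},{"travel":[0.13,0,-0.1],"turn":[0,0,0]}])

```text
time: 29.65
position: [0.5127, 0.0464, 0.0922]
tool_rot: [2.322, 2.115, 0.006]
ft_force: [1.0, 0.5, -0.1]
grip_width: 0.572
grip_force: 0.0
```

Request:
step_arm(commands=[{"travel":[0.045,0,0],"turn":[0,0,0]},{"travel":[0.09,0,0],"turn":[0,0,0]},{"travel":[0.135,0,0],"turn":[0,0,0]},{"travel":[0.18,0,0],"turn":[0,0,0]},{"travel":[0.18,0,0],"turn":[0,0,0]}], gripper=0.5)

```text
time: 30.15
position: [0.5269, 0.2331, 0.0906]
tool_rot: [-2.308, -2.128, -0.005]
ft_force: [-1.4, -0.1, -0.1]
grip_width: 0.502
grip_force: 0.0
```

```bash
python3 -c "
from h import *
plan()
a=save('top','t1'); cv2.imwrite('pics/c4.png',cv2.resize(a[180:300,200:360],(800,600),interpolation=cv2.INTER_CUBIC)[:,:,::-1])"
```

```text
pos [0.5273 0.2284 0.0904] [-2.313e+00 -2.125e+00 -1.000e-03] g 0.501 t 30.2
[ 0.545  0.012 -0.02 ] [-0.2145  0.0364  0.1102]
[ 0.54  -0.039 -0.02 ] [-0.2658  0.0358  0.1102]
[ 0.498 -0.086 -0.02 ] [-0.3161 -0.0022  0.1101]
[ 0.469  0.02  -0.02 ] [-0.2131 -0.0408  0.1102]
[ 0.465 -0.03  -0.02 ] [-0.2631 -0.0402  0.1102]
```

View pics/c4.png

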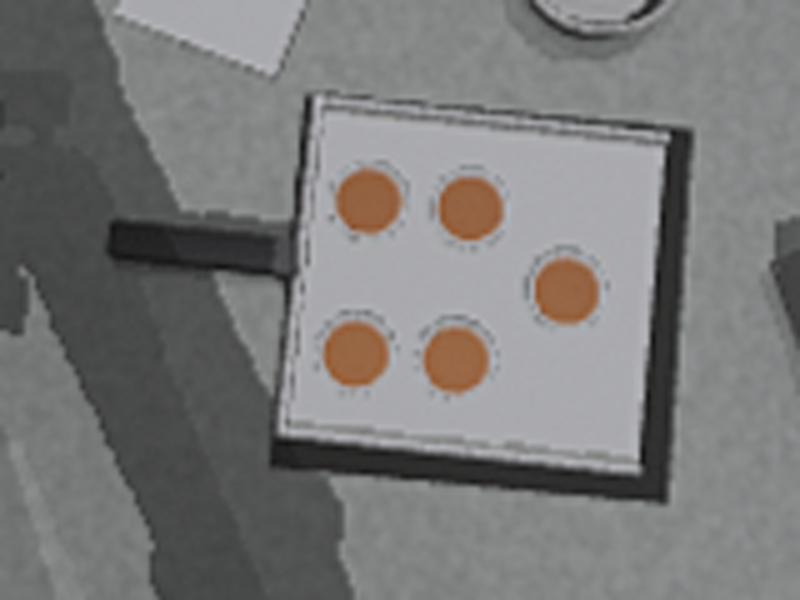

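All five dishes are on the pan. In the crop the handle runs from (113,238) to (275,249), with mat corners at (693,128), (667,500) and (272,465).

```bash
python3 -c "
from h import *
g=lambda u,v,z: at('top',200+u/5,180+v/5,z)
a,b=g(113,238,.056),g(275,249,.056); print(a,b,np.degrees(np.arctan2(*(b-a)[:2][::-1])))
TR,BR,BL=g(693,128,.003),g(667,500,.003),g(272,465,.003); print('mat',(TR+BL)/2, np.linalg.norm(TR-BR),np.linalg.norm(BL-BR),np.degrees(np.arctan2(*(TR-BR)[:2][::-1])))
d=(b-a)/np.linalg.norm(b-a)
p=a+d*.060; p[2]=-.002; print('grip',p,to_tool(p)); s=ctrl.get_state(); print(s['position'],s['tool_rot'],s['joint_positions'])
"
```

```text
[0.52372745 0.13362779 0.056     ] [0.51698347 0.05576389 0.056     ] -94.95017399213774
mat [ 0.49708254 -0.04800733  0.003     ] 0.1885168772276905 0.19772659098026407 -6.4449349691979565
grip [ 0.51855009  0.07385158 -0.002     ] [-0.15161546  0.00419555  0.09249241]
[0.52780821 0.22529473 0.09040648] [ 2.31748785e+00  2.12038028e+00 -5.50629307e-04] [-0.80650128  0.24546535  0.40923976  1.7898354  -0.10660928  1.1282418
 -0.45121265]
```

Geometry for tipping: the nose goes down with +turn about tool y. I'll dry-run the level pose and the 50° tip over the tub in free air first, to check the reach before taking the pan.

Request:
step_arm(commands=[{"travel":[0,0,-0.04],"turn":[0,0,0]},{"travel":[-0.02,-0.004,-0.08],"turn":[0,0,0]},{"travel":[-0.06,-0.012,-0.1],"turn":[0,0,0]},{"travel":[-0.1,-0.02,-0.116],"turn":[0,0,0]},{"travel":[-0.14,-0.028,-0.116],"turn":[0,0,0]}])

```text
time: 30.75
position: [0.4883, 0.084, 0.2091]
tool_rot: [2.323, 2.113, 0.007]
ft_force: [1.0, -0.7, 0.1]
grip_width: 0.502
grip_force: 0.0
```

Request:
step_arm(commands=[{"travel":[-0.04,-0.009,0],"turn":[0,0,0]},{"travel":[-0.08,-0.018,0],"turn":[0,0,0]},{"travel":[-0.12,-0.026,0],"turn":[0,0,0]},{"travel":[-0.158,-0.034,0],"turn":[0,0,0]},{"travel":[-0.158,-0.034,0],"turn":[0,0,0]}])

```text
time: 31.25
position: [0.4368, -0.0742, 0.2066]
tool_rot: [-2.333, -2.103, -0.001]
ft_force: [-0.6, 1.2, 0.6]
grip_width: 0.498
grip_force: 0.0
```

Request:
step_arm(commands=[{"travel":[-0.012,0,-0.005],"turn":[0,5,0]},{"travel":[-0.022,0,-0.011],"turn":[0,10,0]},{"travel":[-0.032,0.001,-0.016],"turn":[0,15,0]},{"travel":[-0.043,0.001,-0.022],"turn":[0,20,0]},{"travel":[-0.053,0.001,-0.028],"turn":[0,25,0]}])

```text
time: 31.75
position: [0.4347, -0.1213, 0.2356]
tool_rot: [-2.077, -1.892, -0.47]
ft_force: [-0.4, 0.4, -1.5]
grip_width: 0.501
grip_force: 0.0
```

```bash
python3 -c "
from h import *
s=ctrl.get_state(); print(s['position'],s['joint_positions'],s['time']); print(Ro.from_rotvec(s['tool_rot']).as_matrix().round(3))"
```

```text
[ 0.4347414  -0.12127578  0.23559627] [-0.51204812 -0.01810781  1.07004845  1.82565274 -0.37838523  1.53161836
  0.51785595] 31.75
[[ 0.083  0.996  0.043]
 [ 0.9   -0.094  0.425]
 [ 0.427  0.004 -0.904]]
```

Request:
step_arm(commands=[{"travel":[-0.007,0,-0.009],"turn":[0,5,0]},{"travel":[-0.014,0,-0.019],"turn":[0,10,0]},{"travel":[-0.022,0,-0.028],"turn":[0,15,0]},{"travel":[-0.029,0,-0.038],"turn":[0,20,0]},{"travel":[-0.036,0,-0.047],"turn":[0,25,0]}])

```text
time: 32.25
position: [0.43, -0.1735, 0.2617]
tool_rot: [-1.791, -1.63, -0.838]
ft_force: [0.2, 0.9, 0.8]
grip_width: 0.502
grip_force: 0.0
```

```bash
python3 -c "
from h import *
s=ctrl.get_state(); print(s['position'],s['joint_positions'],s['time']); print(Ro.from_rotvec(s['tool_rot']).as_matrix().round(3))"
```

```text
[ 0.42999493 -0.17353575  0.26172392] [ 0.03034016  0.47491319  1.04148642  1.6528187  -0.85770078  2.03235737
  1.02575329] 32.25
[[ 0.06   0.996  0.072]
 [ 0.638 -0.094  0.765]
 [ 0.768 -0.    -0.64 ]]
```

The dry run reaches the full 50°. Returning to level and on to the handle.

Request:
step_arm(commands=[{"travel":[0.003,0,0.014],"turn":[0,-6,0]},{"travel":[0.006,0,0.028],"turn":[0,-12,0]},{"travel":[0.009,0,0.042],"turn":[0,-18,0]},{"travel":[0.013,0,0.058],"turn":[0,-25,0]},{"travel":[0.013,0,0.058],"turn":[0,-25,0]}])

```text
time: 32.75
position: [0.4366, -0.112, 0.2373]
tool_rot: [-2.059, -1.909, -0.472]
ft_force: [1.0, 0.2, 0.8]
grip_width: 0.5
grip_force: 0.0
```

Request:
step_arm(commands=[{"travel":[0.009,0,0.012],"turn":[0,-6,0]},{"travel":[0.018,0,0.024],"turn":[0,-12,0]},{"travel":[0.027,0,0.036],"turn":[0,-18,0]},{"travel":[0.036,-0.002,0.048],"turn":[0,-25,0]},{"travel":[0.036,-0.002,0.048],"turn":[0,-25,0]}])

```text
time: 33.25
position: [0.4369, -0.0611, 0.205]
tool_rot: [-2.309, -2.128, 0.005]
ft_force: [-0.3, 0.7, 0.3]
grip_width: 0.499
grip_force: 0.0
```

```bash
python3 -c "
from h import *
s=ctrl.get_state(); print(s['position'],s['joint_positions'],s['time']); print(Ro.from_rotvec(s['tool_rot']).as_matrix().round(3)); print(to_tool([.5185,.0739,-.002]))"
```

```text
[ 0.43691035 -0.06111335  0.20500185] [-0.69374071 -0.20513304  0.68610313  1.94235537  0.13293681  1.36396278
 -0.12755946] 33.25
[[ 0.082  0.997 -0.003]
 [ 0.997 -0.082 -0.001]
 [-0.001 -0.003 -1.   ]]
[0.14142717 0.07096785 0.20663291]
```

Request:
step_arm(commands=[{"travel":[0.035,0.018,0.02],"turn":[0,0,0]},{"travel":[0.07,0.035,0.05],"turn":[0,0,0]},{"travel":[0.105,0.053,0.08],"turn":[0,0,0]},{"travel":[0.141,0.071,0.12],"turn":[0,0,0.5]},{"travel":[0.141,0.071,0.13],"turn":[0,0,0.5]}])

```text
time: 33.75
position: [0.5207, 0.0694, 0.0721]
tool_rot: [-2.325, -2.108, 0.008]
ft_force: [-0.6, 0.2, -0.4]
grip_width: 0.499
grip_force: 0.0
```

Request:
step_arm(commands=[{"travel":[0,0,0],"turn":[0,0,0]},{"travel":[0,0,0],"turn":[0,0,0]}])

```text
time: 33.95
position: [0.5216, 0.0646, 0.0766]
tool_rot: [2.334, 2.103, -0.002]
ft_force: [0.2, -0.9, 0.4]
grip_width: 0.501
grip_force: 0.0
```

```bash
python3 -c "
from h import *
s=ctrl.get_state(); print(s['position'],s['tool_rot'],s['time']); print(to_tool([.5185,.0739,-.002])); a=save('wrist','w6')"
```

```text
[0.52157366 0.06464943 0.07657206] [ 2.33371909e+00  2.10316218e+00 -1.62811673e-03] 33.95
[ 0.00894322 -0.003962    0.07856787]
```

View pics/w6.png

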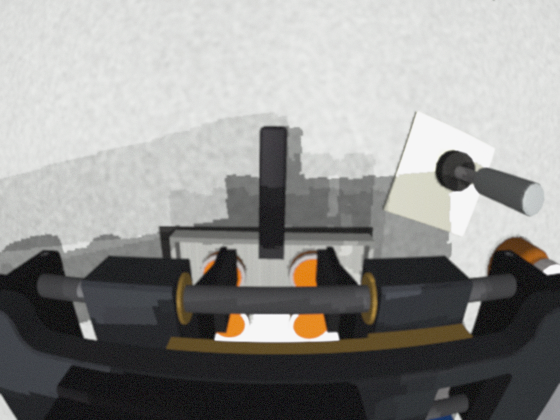

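The wrist view shows the handle from (271,258) to (273,128), parallel to the tool and slightly left of the finger centre. Descending and gripping.

Request:
step_arm(commands=[{"travel":[0.009,-0.003,0.03],"turn":[0,0,0]},{"travel":[0.009,-0.003,0.06],"turn":[0,0,0]},{"travel":[0.009,-0.003,0.075],"turn":[0,0,0]},{"travel":[0.009,-0.003,0.078],"turn":[0,0,0]}])

```text
time: 34.4
position: [0.5189, 0.0754, -0.002]
tool_rot: [-2.331, -2.105, 0.002]
ft_force: [-0.1, 0.2, 0.1]
grip_width: 0.5
grip_force: 0.0
```

Request:
step_arm(commands=[{"travel":[0,0,0],"turn":[0,0,0]},{"travel":[0,0,0],"turn":[0,0,0]},{"travel":[0,0,0],"turn":[0,0,0]},{"travel":[0,0,0],"turn":[0,0,0]},{"travel":[0,0,0],"turn":[0,0,0]}], gripper=0.05, force=60)

```text
time: 34.9
position: [0.52, 0.0769, -0.0009]
tool_rot: [-2.33, -2.107, -0.002]
ft_force: [-1.8, 0.7, 6.1]
grip_width: 0.2
grip_force: 59.8
```

Request:
step_arm(commands=[{"travel":[0,0,0],"turn":[0,0,0]},{"travel":[0,0,0],"turn":[0,0,0]}])

```text
time: 35.1
position: [0.52, 0.0769, -0.0009]
tool_rot: [-2.33, -2.107, -0.002]
ft_force: [-1.7, -0.8, 6.1]
grip_width: 0.197
grip_force: 59.8
```

Request:
step_arm(commands=[{"travel":[0,0,-0.003],"turn":[0,0,0]},{"travel":[0,0,-0.008],"turn":[0,0,0]},{"travel":[0,0,-0.015],"turn":[0,0,0]},{"travel":[0,0,-0.025],"turn":[0,-1,0]},{"travel":[0,0,-0.03],"turn":[0,-2,0]}])

```text
time: 35.6
position: [0.5201, 0.0765, 0.0292]
tool_rot: [2.313, 2.09, -0.039]
ft_force: [0.7, 0.5, -3.5]
grip_width: 0.199
grip_force: 59.8
```

```bash
python3 -c "
from h import *
s=ctrl.get_state(); print(s['position'],s['tool_rot'],s['time'],s['joint_positions']); plan()
save('top','t2'); a=save('scene','s4'); cv2.imwrite('pics/c5.png',cv2.resize(a[150:330,170:410],(800,600),interpolation=cv2.INTER_CUBIC)[:,:,::-1])"
```

```text
[0.520146   0.076495   0.02923803] [ 2.31251043  2.08989192 -0.03915878] 35.6 [-0.79659037  0.24768312  0.643922    1.95924253 -0.13558429  0.99514692
 -0.19334333]
pos [0.5206 0.0777 0.0297] [ 2.31   2.092 -0.038] g 0.201 t 35.65
[ 0.55   0.013 -0.02 ] [-0.0596  0.036   0.0519]
[ 0.546 -0.04  -0.02 ] [-0.1132  0.0372  0.0537]
[ 0.503 -0.09  -0.02 ] [-0.1667 -0.0013  0.0555]
[ 0.472  0.02  -0.02 ] [-0.0602 -0.0429  0.0517]
[ 0.468 -0.032 -0.02 ] [-0.1123 -0.042   0.0535]
```

View pics/c5.png

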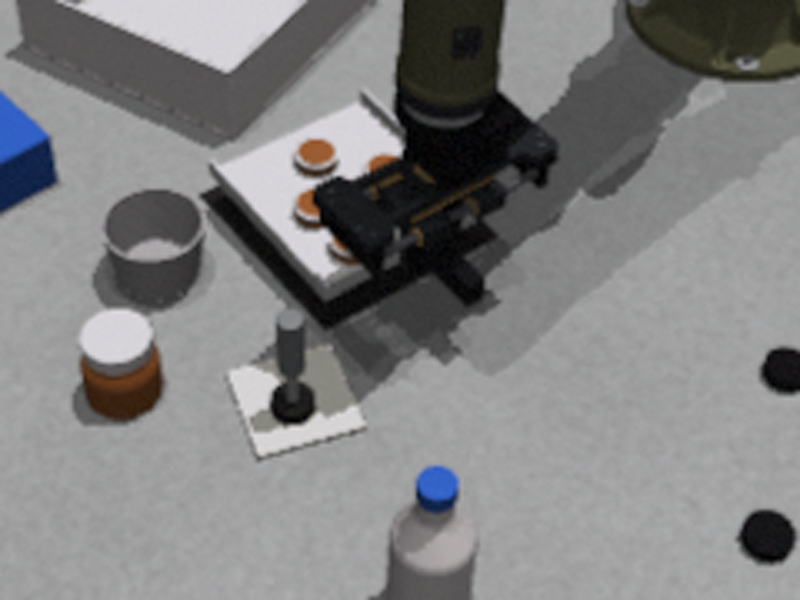

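The pan is lifted with the dishes on it, and the lift is clean. I'll raise it further, then move slowly over the tub.

Request:
step_arm(commands=[{"travel":[-0.001,0,-0.02],"turn":[0,0,0]},{"travel":[-0.002,0,-0.045],"turn":[0,0,0]},{"travel":[-0.003,0,-0.07],"turn":[0,0,0]},{"travel":[-0.003,0,-0.095],"turn":[0,0,0]},{"travel":[-0.004,-0.003,-0.115],"turn":[0,0,0]}])

```text
time: 36.25
position: [0.5169, 0.0768, 0.1443]
tool_rot: [2.313, 2.091, -0.039]
ft_force: [-0.1, -0.4, -3.9]
grip_width: 0.197
grip_force: 59.8
```

Request:
step_arm(commands=[{"travel":[-0.007,-0.006,-0.015],"turn":[0,0,0]},{"travel":[-0.02,-0.014,-0.028],"turn":[0,0,0]},{"travel":[-0.04,-0.022,-0.04],"turn":[0,0,0]},{"travel":[-0.06,-0.03,-0.05],"turn":[0,0,0]},{"travel":[-0.08,-0.038,-0.056],"turn":[0,0,0]}])

```text
time: 36.75
position: [0.4705, 0.0023, 0.2023]
tool_rot: [2.313, 2.091, -0.04]
ft_force: [-0.4, 1.1, -3.0]
grip_width: 0.202
grip_force: 59.8
```

Request:
step_arm(commands=[{"travel":[-0.02,-0.007,0],"turn":[0,0,0]},{"travel":[-0.04,-0.014,0],"turn":[0,0,0]},{"travel":[-0.06,-0.02,0],"turn":[0,0,0]},{"travel":[-0.072,-0.025,0],"turn":[0,0,0]},{"travel":[-0.072,-0.025,0],"turn":[0,0,0]}])

```text
time: 37.25
position: [0.4381, -0.0678, 0.2045]
tool_rot: [2.316, 2.088, -0.04]
ft_force: [0.0, -0.2, -2.4]
grip_width: 0.202
grip_force: 59.8
```

```bash
python3 -c "
from h import *
s=ctrl.get_state(); print(s['position'],s['time'],s['joint_positions'],s['grip_width']); print(Ro.from_rotvec(s['tool_rot']).as_matrix().round(3)); plan(); save('top','t3')"
```

```text
[ 0.43810654 -0.06781485  0.20450051] 37.25 [-0.75754271 -0.21407995  0.72765405  1.94352513  0.17914346  1.36738041
 -0.1822085 ] 0.20242727777987346
[[ 0.103  0.995 -0.004]
 [ 0.994 -0.103 -0.034]
 [-0.034 -0.    -0.999]]
pos [ 0.4388 -0.0662  0.2046] [ 2.314  2.09  -0.038] g 0.199 t 37.3
[ 0.415 -0.307 -0.02 ] [-0.2343  0.0004  0.2326]
```

Request:
step_arm(commands=[{"travel":[-0.012,0,-0.005],"turn":[0,5,0]},{"travel":[-0.022,0,-0.011],"turn":[0,10,0]},{"travel":[-0.032,0.001,-0.016],"turn":[0,16,0]},{"travel":[-0.043,0.001,-0.022],"turn":[0,21,0]},{"travel":[-0.053,0.001,-0.028],"turn":[0,27,0]}])

```text
time: 37.85
position: [0.4355, -0.117, 0.2358]
tool_rot: [-2.08, -1.891, -0.471]
ft_force: [-1.1, -4.9, 1.7]
grip_width: 0.196
grip_force: 59.8
```

Request:
step_arm(commands=[{"travel":[-0.007,0,-0.009],"turn":[0,5,0]},{"travel":[-0.014,0,-0.019],"turn":[0,10,0]},{"travel":[-0.022,0,-0.028],"turn":[0,15,0]},{"travel":[-0.029,0,-0.038],"turn":[0,20,0]},{"travel":[-0.036,0,-0.047],"turn":[0,25,0]}])

```text
time: 38.35
position: [0.4305, -0.1702, 0.2601]
tool_rot: [-1.795, -1.626, -0.837]
ft_force: [0.4, 1.2, -2.1]
grip_width: 0.201
grip_force: 59.8
```

Request:
step_arm(commands=[{"travel":[0,0,0],"turn":[0,0,0]},{"travel":[0,0,0],"turn":[0,0,0]},{"travel":[0,0,0],"turn":[0,0,0]},{"travel":[0,0,0],"turn":[0,0,0]},{"travel":[0,0,0],"turn":[0,0,0]}])

```text
time: 38.85
position: [0.43, -0.1687, 0.2625]
tool_rot: [-1.796, -1.631, -0.839]
ft_force: [-0.8, -0.5, -2.0]
grip_width: 0.2
grip_force: 59.8
```

```bash
python3 -c "
from h import *
s=ctrl.get_state(); print(s['position'],s['time'],s['joint_positions'],s['grip_width']); print(Ro.from_rotvec(s['tool_rot']).as_matrix().round(3)); plan(); a=save('top','t4'); b=save('scene','s5')
cv2.imwrite('pics/c6.png',np.hstack([cv2.resize(a[140:380,320:560],(400,400)),cv2.resize(b[70:260,130:320],(400,400))])[:,:,::-1])"
```

```text
[ 0.42999896 -0.16867907  0.2624849 ] 38.85 [-0.00328571  0.47453964  1.07615852  1.66520949 -0.86476056  2.03237127
  1.02762275] 0.19990384980739567
[[ 0.061  0.995  0.075]
 [ 0.64  -0.097  0.762]
 [ 0.766  0.002 -0.643]]
pos [ 0.4299 -0.1689  0.2624] [-1.797 -1.63  -0.839] g 0.202 t 38.9
[ 0.411 -0.39  -0.02 ] [-0.3593  0.0028  0.0113]
```

View pics/c6.png

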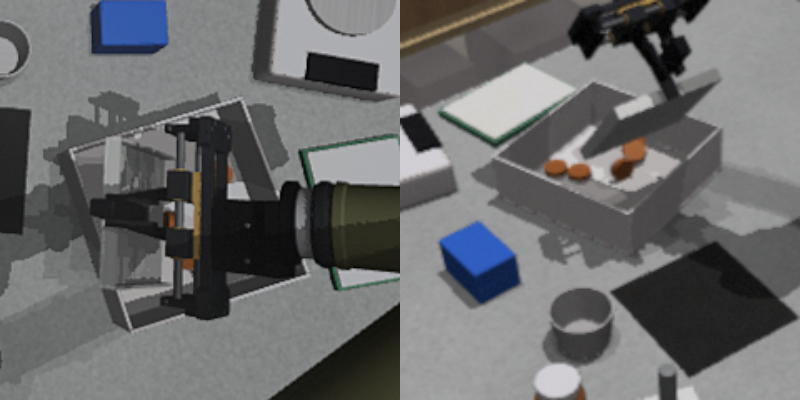

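The scene half shows the pan tipped and the dishes lying in the tub around (555,168) to (635,150). The weight reading has dropped to the empty pan's. Levelling and going back to the mat.

Request:
step_arm(commands=[{"travel":[0.003,0,0.014],"turn":[0,-6,0]},{"travel":[0.006,0,0.028],"turn":[0,-12,0]},{"travel":[0.009,0,0.042],"turn":[0,-18,0]},{"travel":[0.013,0,0.058],"turn":[0,-25,0]},{"travel":[0.013,0,0.058],"turn":[0,-25,0]}])

```text
time: 39.5
position: [0.4363, -0.1088, 0.2377]
tool_rot: [-2.064, -1.903, -0.475]
ft_force: [0.6, 1.1, -1.4]
grip_width: 0.204
grip_force: 59.8
```

Request:
step_arm(commands=[{"travel":[0.009,0,0.012],"turn":[0,-6,0]},{"travel":[0.018,0,0.024],"turn":[0,-12,0]},{"travel":[0.027,0,0.036],"turn":[0,-18,0]},{"travel":[0.036,-0.002,0.048],"turn":[0,-25,0]},{"travel":[0.036,-0.002,0.048],"turn":[0,-25,0]}])

```text
time: 40.0
position: [0.4368, -0.0581, 0.205]
tool_rot: [-2.316, -2.118, 0.004]
ft_force: [-0.6, -0.1, -2.4]
grip_width: 0.203
grip_force: 59.8
```

```bash
python3 -c "
from h import *
s=ctrl.get_state(); print(s['position'],s['joint_positions'],s['time']); print(Ro.from_rotvec(s['tool_rot']).as_matrix().round(3)); print(to_tool([.520,.0769,-.0009]),s['ft_force']); plan(); save('top','t5')"
```

```text
[ 0.43677726 -0.05807153  0.20499658] [-0.69946379 -0.20565361  0.68554107  1.94275098  0.13218479  1.36474886
 -0.14122755] 40.0
[[ 0.089  0.996 -0.004]
 [ 0.996 -0.089  0.   ]
 [-0.    -0.004 -1.   ]]
[0.1418848  0.07170029 0.20558334] [-0.56733112 -0.07307051 -2.43379644]
pos [ 0.4368 -0.0615  0.2053] [-2.321 -2.113  0.004] g 0.201 t 40.05
[ 0.465 -0.415 -0.02 ] [-0.3494  0.0621  0.2249]
[ 0.348 -0.387 -0.02 ] [-0.3329 -0.0569  0.2254]
```

Request:
step_arm(commands=[{"travel":[0.03,0.015,0],"turn":[0,0,0]},{"travel":[0.06,0.03,0],"turn":[0,0,0]},{"travel":[0.09,0.045,0],"turn":[0,0,0]},{"travel":[0.12,0.06,0.01],"turn":[0,0,0]},{"travel":[0.144,0.072,0.03],"turn":[0,0,0]}])

```text
time: 40.6
position: [0.5265, 0.0712, 0.1772]
tool_rot: [2.333, 2.104, 0.005]
ft_force: [0.7, 0.5, -2.7]
grip_width: 0.201
grip_force: 59.8
```

Request:
step_arm(commands=[{"travel":[0,0,0.03],"turn":[0,0,0]},{"travel":[0,0,0.06],"turn":[0,0,0]},{"travel":[0,0,0.09],"turn":[0,0,0]},{"travel":[0,0,0.12],"turn":[0,0,0]},{"travel":[0,0,0.14],"turn":[0,0,0]}])

```text
time: 41.1
position: [0.5233, 0.0685, 0.0342]
tool_rot: [-2.334, -2.101, 0.004]
ft_force: [-0.3, -0.7, -2.0]
grip_width: 0.201
grip_force: 59.8
```

Request:
step_arm(commands=[{"travel":[0,0,0],"turn":[0,0,0]},{"travel":[0,0,0],"turn":[0,0,0]}])

```text
time: 41.3
position: [0.5246, 0.0696, 0.0366]
tool_rot: [2.333, 2.103, -0.001]
ft_force: [-0.1, -0.1, -2.0]
grip_width: 0.2
grip_force: 59.8
```

```bash
python3 -c "
from h import *
s=ctrl.get_state(); print(s['position'],s['time']); print(Ro.from_rotvec(s['tool_rot']).as_matrix().round(3)); print(to_tool([.517,.073,-.0009]),s['ft_force']); plan(); save('top','t6')"
```

```text
[0.52463281 0.06956619 0.03662617] 41.3
[[ 0.103  0.995 -0.   ]
 [ 0.995 -0.103 -0.   ]
 [-0.    -0.    -1.   ]]
[ 0.00264553 -0.00794001  0.03752628] [-0.13255332 -0.09778012 -2.00373259]
pos [0.5254 0.0702 0.0374] [2.332e+00 2.104e+00 2.000e-03] g 0.2 t 41.35
[ 0.465 -0.415 -0.02 ] [-0.4888 -0.0104  0.0572]
[ 0.348 -0.387 -0.02 ] [-0.4735 -0.1295  0.057 ]
```

Request:
step_arm(commands=[{"travel":[0.002,-0.008,0.012],"turn":[0,0,0]},{"travel":[0.002,-0.008,0.022],"turn":[0,0,0]},{"travel":[0.002,-0.008,0.03],"turn":[0,0,0]},{"travel":[0.002,-0.008,0.033],"turn":[0,0,0]}])

```text
time: 41.8
position: [0.5154, 0.0742, 0.0019]
tool_rot: [-2.329, -2.107, 0.003]
ft_force: [-0.7, -0.4, -1.9]
grip_width: 0.2
grip_force: 59.8
```

Request:
step_arm(commands=[{"travel":[0,0,0.002],"turn":[0,0,0]},{"travel":[0,0,0.004],"turn":[0,0,0]},{"travel":[0,0,0.004],"turn":[0,0,0]}])

```text
time: 42.1
position: [0.5167, 0.0742, -0.0007]
tool_rot: [2.33, 2.107, 0.0]
ft_force: [1.2, 0.3, -2.0]
grip_width: 0.204
grip_force: 59.8
```

Request:
step_arm(commands=[{"travel":[0,0,0],"turn":[0,0,0]},{"travel":[0,0,0],"turn":[0,0,0]},{"travel":[0,0,0],"turn":[0,0,0]},{"travel":[0,0,0],"turn":[0,0,0]}], gripper=0.5)

```text
time: 42.5
position: [0.5166, 0.0743, -0.0006]
tool_rot: [2.33, 2.107, 0.001]
ft_force: [-1.1, -0.1, 0.8]
grip_width: 0.454
grip_force: 0.0
```

Request:
step_arm(commands=[{"travel":[0,0,-0.02],"turn":[0,0,0]},{"travel":[0,0,-0.05],"turn":[0,0,0]},{"travel":[0,0,-0.09],"turn":[0,0,0]},{"travel":[0.04,0,-0.13],"turn":[0,0,0]},{"travel":[0.08,0,-0.16],"turn":[0,0,0]}])

```text
time: 43.0
position: [0.5247, 0.1478, 0.1578]
tool_rot: [2.334, 2.102, 0.004]
ft_force: [1.1, 0.5, 0.4]
grip_width: 0.495
grip_force: 0.0
```

Request:
step_arm(commands=[{"travel":[0.045,0,0],"turn":[0,0,0]},{"travel":[0.09,0,0],"turn":[0,0,0]},{"travel":[0.13,0,0],"turn":[0,0,0]},{"travel":[0.13,0,0],"turn":[0,0,0]}])

```text
time: 43.4
position: [0.535, 0.2862, 0.1545]
tool_rot: [-2.318, -2.117, -0.002]
ft_force: [-0.4, 0.7, 0.2]
grip_width: 0.498
grip_force: 0.0
```

```bash
python3 -c "
from h import *
plan(); a=save('top','t7')
c1=cv2.resize(a[130:330,200:360],(480,600),interpolation=cv2.INTER_CUBIC); c2=cv2.resize(a[180:350,350:510],(319,340)); c2=np.vstack([c2,np.zeros((260,319,3),np.uint8)])
cv2.imwrite('pics/c7.png',np.hstack([c1,c2])[:,:,::-1])"
```

```text
pos [0.5357 0.2819 0.1545] [-2.323e+00 -2.114e+00  1.000e-03] g 0.503 t 43.45
[ 0.465 -0.415 -0.02 ] [-0.7004 -0.0047  0.1747]
[ 0.348 -0.387 -0.02 ] [-0.6839 -0.1238  0.1747]
```

View pics/c7.png

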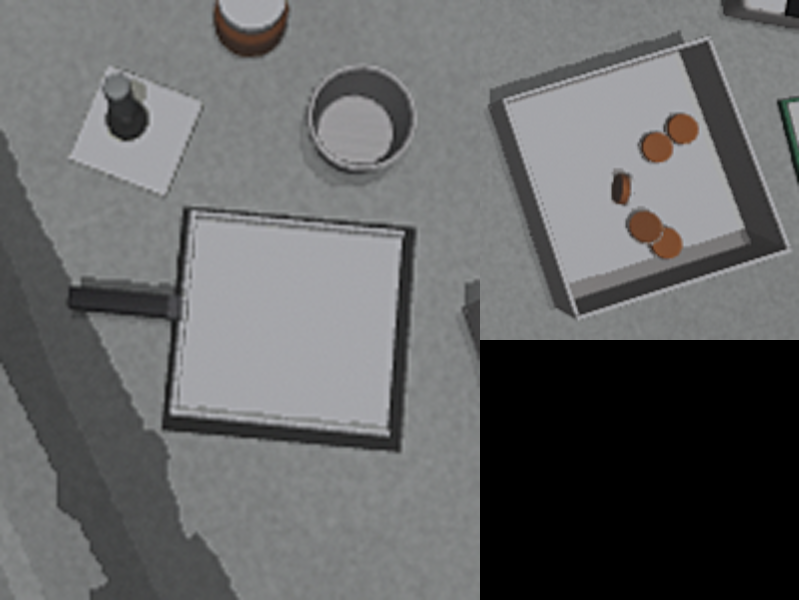

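The right half shows five dishes in the tub, one of them on its edge. The left half shows the empty pan flat on its mat, with the handle at (70–180, 300). The dabber foot is at (127,121), its top at (117,84), the tile centre at (137,130) and the pot rim centre at (361,118).

```bash
python3 -c "
from h import *
g=lambda u,v,z: at('top',200+u/3,130+v/3,z).round(4)
im=cv2.cvtColor(cv2.imread('pics/t7.png'),cv2.COLOR_BGR2GRAY)
print('foot',g(127,122,.02),'top',g(117,84,.116))
print('tile',g(137.2,130.2,.006),'pot rim',g(361,118,.06),'pot floor',g(355,129,.005))
cs=cv2.HoughCircles(cv2.resize(im[140:200,290:350],None,fx=4,fy=4,interpolation=cv2.INTER_CUBIC),cv2.HOUGH_GRADIENT,1,30,param1=80,param2=20,minRadius=45,maxRadius=80)
for u,v,r in (cs[0][:3] if cs is not None else []): print('hough',at('top',290+u/4,140+v/4,.06).round(4),r/4)
s=im[152:185,225:260]; m=(s<45).astype(np.uint8); n,l,st,c=cv2.connectedComponentsWithStats(m)
for i in range(1,n):
  if st[i,4]>30: print('dark',c[i]+[225,152],st[i],at('top',*(c[i]+[225,152]),.02).round(4))
pan=[g(186,209,.025),g(166,428,.025),g(390,436,.025),g(405,232,.025)]; print('pan c',np.mean(pan,0))
p=g(127,122,.02); print(to_tool([p[0],p[1],.006+.085-.039]))
"
```

```text
foot [0.6725 0.088  0.02  ] top [0.6785 0.0882 0.116 ]
tile [0.6686 0.0803 0.006 ] pot rim [ 0.6623 -0.1062  0.06  ] pot floor [ 0.6665 -0.1078  0.005 ]
hough [ 0.664  -0.1076  0.06  ] 18.175
hough [ 0.6459 -0.102   0.06  ] 14.225
dark [242.3908046  170.32183908] [11 10 13 15 87] [0.6734 0.0879 0.02  ]
pan c [ 0.497075 -0.043075  0.025   ]
[-0.17650361  0.15407319  0.10290138]
```

Request:
step_arm(commands=[{"travel":[-0.035,0.031,0],"turn":[0,0,0]},{"travel":[-0.07,0.062,0],"turn":[0,0,0]},{"travel":[-0.105,0.093,0],"turn":[0,0,0]},{"travel":[-0.14,0.124,0],"turn":[0,0,0]},{"travel":[-0.177,0.155,0],"turn":[0,0,0]}], gripper=0.8)

```text
time: 44.0
position: [0.674, 0.0829, 0.1557]
tool_rot: [2.332, 2.105, 0.001]
ft_force: [0.3, 0.7, 0.5]
grip_width: 0.786
grip_force: 0.0
```

Request:
step_arm(commands=[{"travel":[0,0,0],"turn":[0,0,0]},{"travel":[0,0,0],"turn":[0,0,0]},{"travel":[0,0,0],"turn":[0,0,0]}])

```text
time: 44.3
position: [0.6728, 0.0865, 0.1552]
tool_rot: [-2.33, -2.106, -0.0]
ft_force: [-0.6, -0.3, -0.5]
grip_width: 0.803
grip_force: 0.0
```

```bash
python3 -c "
from h import *
st=ctrl.get_state(); print(st['position'],st['tool_rot'],st['joint_positions']); print(to_tool([.674,.088,.045],st)); 
im=save('wrist','w8'); g=cv2.cvtColor(im,cv2.COLOR_RGB2GRAY)
# top of grip: predicted pixel area; search light-grey disc near
m=ctrl.camera_model('wrist'); T=np.array(m['T_tool_cam'])
for X in ([.677,.088,.116],[.674,.088,.02]):
  c=np.linalg.inv(T)@np.r_[to_tool(X,st),1]; c=c[:3]; th=np.arctan2(np.hypot(c[0],c[1]),c[2]); k=m['fx']*th/np.hypot(c[0],c[1]); print('pred',m['cx']+k*c[0],m['cy']+k*c[1])
cv2.imwrite('pics/x.png',g[200:300,200:360]); print(g[200:300:5,216:340:5])
"
```

```text
[0.67278283 0.08648981 0.15520557] [-2.32976540e+00 -2.10612777e+00 -3.58718915e-04] [-0.61289378  0.4480762   0.6107902   1.4487841  -0.25988424  1.32626943
 -0.08635387]
[0.00153541 0.00112061 0.11020624]
pred 283.3337771889495 224.96694196761027
pred 278.57828517539747 195.4666305858927
[[104 107 105 126 146 145 146 145 147 146 146  41  65  69  69  72  60 144
  149 145 150 106 105  98 103]
 [111 104 108 142 150 146 145 146 146 147 145 113  69  70  72  71  91 148
  146 144 128 105 106 103 102]
 [114 117 125 193 196 193 195 198 198 198 200 139  81 101 101  96  69 148
  148 147 119 113 130 134 117]
 [137 138 143 196 194 196 196 196 197 197 196 127  94  96  94  97  91 201
  199 200 129 132 129 131 132]
 [142 135 170 193 193 192 192 194 196 196 198 123  95  94  95  95  94 189
  198 164 139 135 133 134 133]
 [136 135 140 157 184 192 193 195 193 195 192 182  89  93  93  94  89 197
  201 133 132 135 134 137 139]
 [138 136 140 137 137 140 146 172 195 193 194 193 142  88  89  91 186 196
  197 131 133 131 136 135 135]
 [105 130 136 137 135 140 140 134 137 138 158 189 194 196 191 195 194 197

[... 591 characters left out ...]
21 217 218 216 220 213 219 216 213 217
  218 219 218 232 232 223 223]
 [ 85  74 218 217 217 220 224 222 216 218 217 217 218 215 216 218 218 218
  218 220 221 220 229 225 212]
 [ 83  66 228 226 225 223 225 229 226 231 224 224 229 227 227 227 228 226
  225 227 225 229 227 228 224]
 [ 82  61 233 232 230 228 229 228 230 230 227 226 225 228 225 227 226 222
  226 225 228 225 226 227 221]
 [ 96  52 207 212 212 217 216 216 219 220 217 220 221 221 219 217 223 212
  216 217 212 208 199 192 181]
 [ 63  63  61  62  64  65  62  60  57  61  62  63  62  62  60  60  62  63
   63  61  62  63  61  62  62]
 [ 71  71  71  70  76  72  73  70  74  75  77  71  74  71  74  67  74  72
   74  73  71  71  74  71  77]]
```

```bash
python3 -c "
from h import *
im=cv2.imread('pics/w8.png',0); m=((im[200:245,260:310]>84)&(im[200:245,260:310]<108)).astype(np.uint8)
n,l,s,c=cv2.connectedComponentsWithStats(m); i=1+np.argmax(s[1:,4]); u,v=c[i]+[260,200]; print(u,v,s[i])
st=ctrl.get_state(); p=at('wrist',u,v,.116,st); print(p,st['position'],to_tool([p[0],p[1],.045],st))"
```

```text
285.13662239089183 219.63757115749524 [ 12   7  27  26 527]
[0.67858613 0.09298878 0.116     ] [0.67267767 0.08751272 0.15523384] [0.00591909 0.00539669 0.11023718]
```

Request:
step_arm(commands=[{"travel":[0.004,0.004,0.02],"turn":[0,0,0]},{"travel":[0.004,0.004,0.05],"turn":[0,0,0]},{"travel":[0.004,0.004,0.08],"turn":[0,0,0]},{"travel":[0.004,0.004,0.105],"turn":[0,0,0]},{"travel":[0.004,0.004,0.11],"turn":[0,0,0]}])

```text
time: 44.85
position: [0.6745, 0.0919, 0.0418]
tool_rot: [-2.324, -2.108, 0.007]
ft_force: [-1.6, 0.2, -0.2]
grip_width: 0.799
grip_force: 0.0
```

Request:
step_arm(commands=[{"travel":[0,0,0],"turn":[0,0,0]},{"travel":[0,0,0],"turn":[0,0,0]},{"travel":[0,0,0],"turn":[0,0,0]},{"travel":[0,0,0],"turn":[0,0,0]},{"travel":[0,0,0],"turn":[0,0,0]}], gripper=0.1, force=30)

```text
time: 45.35
position: [0.6783, 0.0901, 0.0462]
tool_rot: [2.33, 2.107, 0.002]
ft_force: [-0.1, -0.2, -0.6]
grip_width: 0.432
grip_force: 0.0
```

Request:
step_arm(commands=[{"travel":[0,0,0],"turn":[0,0,0]},{"travel":[0,0,0],"turn":[0,0,0]},{"travel":[0,0,0],"turn":[0,0,0]},{"travel":[0,0,0],"turn":[0,0,0]}])

```text
time: 45.75
position: [0.6777, 0.0899, 0.0452]
tool_rot: [-2.33, -2.107, 0.0]
ft_force: [0.7, -0.8, -1.2]
grip_width: 0.248
grip_force: 30.0
```

```bash
python3 -c "
from h import *
st=ctrl.get_state(); print(st['position'],st['tool_rot'],st['grip_width'],st['grip_force'],st['ft_force'])"
```

```text
[0.67770296 0.08992146 0.04517886] [-2.33008090e+00 -2.10714423e+00  1.16017873e-04] 0.24798149566131972 29.99602425377816 [ 0.66621459 -0.75800962 -1.22416391]
```

Request:
step_arm(commands=[{"travel":[0,0,-0.02],"turn":[0,0,0]},{"travel":[0,0,-0.05],"turn":[0,0,0]},{"travel":[0,0,-0.085],"turn":[0,0,0]},{"travel":[-0.02,0.001,-0.1],"turn":[0,0,0]},{"travel":[-0.05,0.002,-0.1],"turn":[0,0,0]}])

```text
time: 46.25
position: [0.6764, 0.0409, 0.1478]
tool_rot: [2.324, 2.11, 0.007]
ft_force: [0.1, -0.0, -0.7]
grip_width: 0.244
grip_force: 30.0
```

Request:
step_arm(commands=[{"travel":[-0.035,0.001,0],"turn":[0,0,0]},{"travel":[-0.07,0.002,0],"turn":[0,0,0]},{"travel":[-0.105,0.003,0],"turn":[0,0,0]},{"travel":[-0.135,0.004,0],"turn":[0,0,0]},{"travel":[-0.1475,0.004,0],"turn":[0,0,0]}])

```text
time: 46.75
position: [0.6619, -0.114, 0.1447]
tool_rot: [2.336, 2.098, -0.005]
ft_force: [0.2, -0.5, -1.4]
grip_width: 0.244
grip_force: 30.0
```

Request:
step_arm(commands=[{"travel":[0,0,0],"turn":[0,0,0]},{"travel":[0,0,0],"turn":[0,0,0]}])

```text
time: 46.95
position: [0.6639, -0.1056, 0.1447]
tool_rot: [-2.328, -2.107, -0.001]
ft_force: [-0.6, 0.0, 0.5]
grip_width: 0.245
grip_force: 30.0
```

```bash
python3 -c "
from h import *
st=ctrl.get_state(); print(st['position'],st['tool_rot'],st['grip_width'],st['grip_force'],st['ft_force']); print(to_tool([.6635,-.107,.058]),to_tool([.49,-.045,.0505]))"
```

```text
[ 0.66394619 -0.10561968  0.14468265] [-2.32799397e+00 -2.10730546e+00 -1.07302585e-03] 0.2447800415693087 29.996217247098684 [-0.57968967  0.02444756  0.52949141]
[-0.00154794 -0.00025147  0.0866806 ] [ 0.04291129 -0.1790443   0.09436183]
```

Request:
step_arm(commands=[{"travel":[-0.001,0,0.025],"turn":[0,0,0]},{"travel":[-0.001,0,0.05],"turn":[0,0,0]},{"travel":[-0.001,0,0.075],"turn":[0,0,0]},{"travel":[-0.001,0,0.086],"turn":[0,0,0]},{"travel":[-0.001,0,0.086],"turn":[0,0,0]}])

```text
time: 47.45
position: [0.6628, -0.1055, 0.0571]
tool_rot: [-2.325, -2.108, 0.003]
ft_force: [0.1, -0.1, 0.1]
grip_width: 0.249
grip_force: 30.0
```

Request:
step_arm(commands=[{"travel":[0,0,0],"turn":[0,0,0]},{"travel":[0,0,0],"turn":[0,0,0]},{"travel":[0,0,0],"turn":[0,0,0]},{"travel":[0,0,0],"turn":[0,0,0]}])

```text
time: 47.85
position: [0.6644, -0.1083, 0.0602]
tool_rot: [2.329, 2.106, 0.002]
ft_force: [0.2, -0.6, -1.2]
grip_width: 0.242
grip_force: 30.0
```

Request:
step_arm(commands=[{"travel":[0,0,-0.02],"turn":[0,0,0]},{"travel":[0,0,-0.05],"turn":[0,0,0]},{"travel":[0,0,-0.08],"turn":[0,0,0]},{"travel":[0,0,-0.092],"turn":[0,0,0]},{"travel":[0.006,-0.03,-0.092],"turn":[0,0,0]}])

```text
time: 48.35
position: [0.6379, -0.1007, 0.1534]
tool_rot: [2.326, 2.102, 0.005]
ft_force: [-0.6, 0.8, -0.4]
grip_width: 0.25
grip_force: 30.0
```

Request:
step_arm(commands=[{"travel":[0.009,-0.035,0],"turn":[0,0,0]},{"travel":[0.018,-0.07,0],"turn":[0,0,0]},{"travel":[0.027,-0.105,0],"turn":[0,0,0]},{"travel":[0.037,-0.14,0.01],"turn":[0,0,0]},{"travel":[0.038,-0.149,0.04],"turn":[0,0,0]}])

```text
time: 48.85
position: [0.4893, -0.0442, 0.1126]
tool_rot: [-2.327, -2.11, -0.009]
ft_force: [0.3, 0.1, -1.4]
grip_width: 0.246
grip_force: 30.0
```

Request:
step_arm(commands=[{"travel":[0,0,0.03],"turn":[0,0,0]},{"travel":[0,0,0.045],"turn":[0,0,0]},{"travel":[0,0,0.045],"turn":[0,0,0]},{"travel":[0,0,0.045],"turn":[0,0,0]}])

```text
time: 49.25
position: [0.4902, -0.0466, 0.0664]
tool_rot: [2.33, 2.107, -0.0]
ft_force: [1.5, -0.2, -0.6]
grip_width: 0.242
grip_force: 30.0
```

```bash
python3 -c "
from h import *
st=ctrl.get_state(); print(st['position'],st['tool_rot'],st['grip_width'],st['grip_force'],st['ft_force'])"
```

```text
[ 0.49016302 -0.04660683  0.06635833] [ 2.33032661e+00  2.10678958e+00 -2.27412033e-04] 0.24214050351390876 29.995680986903608 [ 1.4860029  -0.21072724 -0.56163376]
```

Request:
step_arm(commands=[{"travel":[0,0,0.01],"turn":[0,0,0]},{"travel":[0,0,0.016],"turn":[0,0,0]},{"travel":[0,0,0.019],"turn":[0,0,0]},{"travel":[0,0,0.019],"turn":[0,0,0]}])

```text
time: 49.65
position: [0.4898, -0.0465, 0.0467]
tool_rot: [-2.33, -2.107, 0.001]
ft_force: [0.6, 0.3, 0.3]
grip_width: 0.248
grip_force: 30.0
```

Request:
step_arm(commands=[{"travel":[0,0,0.001],"turn":[0,0,0]},{"travel":[0,0,0.001],"turn":[0,0,0]}])

```text
time: 49.85
position: [0.4903, -0.0464, 0.0463]
tool_rot: [2.33, 2.107, 0.001]
ft_force: [-0.5, 0.3, -1.6]
grip_width: 0.245
grip_force: 30.0
```

Request:
step_arm(commands=[{"travel":[0,0,0.001],"turn":[0,0,0]},{"travel":[0,0,0.001],"turn":[0,0,0]}])

```text
time: 50.05
position: [0.4905, -0.0464, 0.046]
tool_rot: [2.33, 2.107, 0.001]
ft_force: [-1.8, 0.3, 4.9]
grip_width: 0.246
grip_force: 30.0
```

Request:
step_arm(commands=[{"travel":[0,0,0.001],"turn":[0,0,0]},{"travel":[0,0,0.001],"turn":[0,0,0]}])

```text
time: 50.25
position: [0.4907, -0.0464, 0.046]
tool_rot: [-2.33, -2.107, -0.002]
ft_force: [-4.2, -0.4, 13.1]
grip_width: 0.246
grip_force: 30.0
```

Request:
step_arm(commands=[{"travel":[0,0,0],"turn":[0,0,0]},{"travel":[0,0,0],"turn":[0,0,0]},{"travel":[0,0,-0.01],"turn":[0,0,0]},{"travel":[0,0,-0.04],"turn":[0,0,0]},{"travel":[0,0,-0.08],"turn":[0,0,0]}])

```text
time: 50.75
position: [0.4885, -0.0466, 0.124]
tool_rot: [-2.329, -2.106, 0.005]
ft_force: [0.3, -0.2, -0.9]
grip_width: 0.242
grip_force: 30.0
```

Request:
step_arm(commands=[{"travel":[0.028,0.032,-0.01],"turn":[0,0,0]},{"travel":[0.056,0.064,-0.01],"turn":[0,0,0]},{"travel":[0.084,0.096,-0.01],"turn":[0,0,0]},{"travel":[0.112,0.128,-0.01],"turn":[0,0,0]},{"travel":[0.14,0.16,-0.01],"turn":[0,0,0]}])

```text
time: 51.25
position: [0.6647, 0.0784, 0.1344]
tool_rot: [2.329, 2.108, 0.001]
ft_force: [1.1, -0.8, -0.0]
grip_width: 0.247
grip_force: 30.0
```

Request:
step_arm(commands=[{"travel":[0.004,0.004,0.02],"turn":[0,0,0]},{"travel":[0.004,0.004,0.04],"turn":[0,0,0]},{"travel":[0.004,0.004,0.04],"turn":[0,0,0]},{"travel":[0.004,0.004,0.04],"turn":[0,0,0]}])

```text
time: 51.65
position: [0.6676, 0.0802, 0.0944]
tool_rot: [-2.33, -2.107, 0.001]
ft_force: [-0.3, 0.5, -0.2]
grip_width: 0.242
grip_force: 30.0
```

```bash
python3 -c "
from h import *
st=ctrl.get_state(); print(st['position'],st['tool_rot'],st['grip_width'],st['ft_force']); print(to_tool([.669,.081,.0455]))"
```

```text
[0.66755579 0.0801987  0.09440107] [-2.33036942e+00 -2.10684165e+00  8.46493510e-04] 0.24234715960384726 [-0.2769787   0.52214968 -0.22545669]
[0.00096088 0.0013752  0.04890018]
```

Request:
step_arm(commands=[{"travel":[0.001,0.001,0.025],"turn":[0,0,0]},{"travel":[0.001,0.001,0.04],"turn":[0,0,0]},{"travel":[0.001,0.001,0.046],"turn":[0,0,0]},{"travel":[0.001,0.001,0.048],"turn":[0,0,0]},{"travel":[0.001,0.001,0.049],"turn":[0,0,0]}])

```text
time: 52.15
position: [0.6692, 0.0813, 0.0459]
tool_rot: [2.33, 2.107, 0.001]
ft_force: [0.0, 0.6, -0.8]
grip_width: 0.244
grip_force: 30.0
```

Request:
step_arm(commands=[{"travel":[0,0,0],"turn":[0,0,0]},{"travel":[0,0,0.0005],"turn":[0,0,0]},{"travel":[0,0,0.0005],"turn":[0,0,0]}])

```text
time: 52.45
position: [0.6691, 0.0814, 0.0452]
tool_rot: [2.33, 2.107, 0.001]
ft_force: [-0.5, -0.1, -0.5]
grip_width: 0.242
grip_force: 30.0
```

Within about half a millimetre of the tile. Releasing and backing straight up.

Request:
step_arm(commands=[{"travel":[0,0,0.0005],"turn":[0,0,0]},{"travel":[0,0,0.0005],"turn":[0,0,0]},{"travel":[0,0,0.0005],"turn":[0,0,0]},{"travel":[0,0,0.0005],"turn":[0,0,0]},{"travel":[0,0,0.0005],"turn":[0,0,0]}], gripper=0.75)

```text
time: 52.95
position: [0.6689, 0.0813, 0.0442]
tool_rot: [2.33, 2.107, 0.0]
ft_force: [0.6, 0.7, -0.0]
grip_width: 0.614
grip_force: 0.0
```

Request:
step_arm(commands=[{"travel":[0,0,0],"turn":[0,0,0]},{"travel":[0,0,-0.02],"turn":[0,0,0]},{"travel":[0,0,-0.05],"turn":[0,0,0]},{"travel":[0,0,-0.09],"turn":[0,0,0]},{"travel":[0,0,-0.13],"turn":[0,0,0]}])

```text
time: 53.45
position: [0.6684, 0.0812, 0.1752]
tool_rot: [-2.33, -2.107, 0.001]
ft_force: [0.4, 0.2, 0.2]
grip_width: 0.753
grip_force: 0.0
```

Request:
step_arm(commands=[{"travel":[0.03,-0.03,0],"turn":[0,0,0]},{"travel":[0.06,-0.06,0],"turn":[0,0,0]},{"travel":[0.09,-0.09,0],"turn":[0,0,0]},{"travel":[0.12,-0.12,0],"turn":[0,0,0]},{"travel":[0.16,-0.15,0],"turn":[0,0,0]}])

```text
time: 53.95
position: [0.5349, 0.2551, 0.1746]
tool_rot: [2.332, 2.104, 0.001]
ft_force: [0.3, 0.7, -0.5]
grip_width: 0.752
grip_force: 0.0
```

Request:
step_arm(commands=[{"travel":[0,0,0],"turn":[0,0,0]},{"travel":[0,0,0],"turn":[0,0,0]}])

```text
time: 54.15
position: [0.5347, 0.2572, 0.1743]
tool_rot: [-2.326, -2.112, -0.0]
ft_force: [0.1, -1.1, -0.9]
grip_width: 0.749
grip_force: 0.0
```

```bash
python3 -c "
from h import *
st=ctrl.get_state(); print(st['position'],st['ft_force'],st['time'])
im=save('top','t9'); g=cv2.cvtColor(im,cv2.COLOR_RGB2GRAY); s=g[152:185,225:260]; n,l,q,c=cv2.connectedComponentsWithStats((s<45).astype(np.uint8))
for i in range(1,n):
  if q[i,4]>30: print('foot',at('top',*(c[i]+[225,152]),.02).round(4),q[i])
d=cv2.absdiff(im,cv2.imread('pics/t7.png')[:,:,::-1]).max(2)
print('pan diff',(d[200:275,260:335]>30).sum(),'pot diff',(d[150:190,300:340]>30).sum(),'tub diff',(d[195:340,355:505]>30).sum(),'dabber diff',(d[150:196,222:268]>30).sum())
hsv=cv2.cvtColor(im,cv2.COLOR_RGB2HSV); n,l,q,c=cv2.connectedComponentsWithStats(cv2.inRange(hsv,(3,90,40),(20,255,255)))
print([(c[i].round(),q[i,4]) for i in range(1,n) if q[i,4]>15])"
```

```text
[0.53470912 0.25723918 0.1742907 ] [ 0.1453643  -1.10473528 -0.89005638] 54.15
foot [0.6636 0.0807 0.02  ] [14 14 13 14 84]
pan diff 0 pot diff 0 tub diff 0 dabber diff 248
[(array([ 36., 119.]), np.int32(1042)), (array([283., 140.]), np.int32(98)), (array([445., 249.]), np.int32(364)), (array([422., 274.]), np.int32(56)), (array([438., 297.]), np.int32(355))]
```

```bash
python3 -c "
from h import *
print(ctrl.close_job())"
```

```text
the job is handed in; nothing more can be done
None
```

The job is handed in at about 54 s of the 200 s. Camera checks before hand-in showed all five dishes in the tub, the pan flat on its mat, and the dipped and pressed dabber standing about 5 mm from the tile's centre; the verdict itself was not returned.

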